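# Transfer a sample tray across the gap into its bolted station

## Task

First set the square milled sample block from the shallow parts tray flat in the middle bay of the transfer tray and let go, so that the tray is balanced. Next work the black lever knob through its zigzag slot to draw the bolt fully back, then slide the transfer tray, never lifting it or letting it sag into the gap, from the loading deck across to the receiving station until it rests against the end stop. Finally bring the lever back through the slot to its starting end so that the bolt is fully home behind the tray, and let go, leaving the block still in its bay and the other parts where they stand.

Things in the scene. Friction and masses are not known exactly. Their poses are not given: they have to be found in the camera images.
- sample_block: square milled metal block with a round recess on top, 58 x 58 x 16 mm, about 0.4 kg; lies flat at any small turn in the shallow steel parts tray (floor about 2 mm above the bench, rim 19 mm above the bench). Origin: centre of its underside, z up, x and y along its sides
- tray: grey plastic transfer tray, 150 mm long (x, the way it travels), 86 wide, 0.13 kg, loose on the loading deck, leading end up to 12 mm over the gap. Origin: centre of underside. Base 4 mm thick; end walls 3 mm thick, outer faces x = -75 and +75, tops 22 mm above the underside; low side walls and two cross ribs, tops 9 mm. Crosses level if pushed slowly and low on its rear wall, block central
- near_deck: loading deck, fixed, aluminium on dark feet, 160 x 112 mm, top 30 mm above the bench. Origin: bench level under the middle of its exit edge; x points along the lane to the receiving station, the deck extends 160 mm to -x. Side guides: inner faces at y = -45.5 and +45.5 mm, tops 38 mm above the bench
- dock: receiving station, fixed, in line with the loading deck beyond a gap of 60 to 64 mm; deck top 30 mm above the bench, sloped lead-in, same side guides. Origin: bench level under the middle of its entrance edge; x along the lane away from the gap, y to its left, z up. On its left stands the grey bolt housing (x -32 to 40, y 60 to 148 mm, cover top 56 mm above the bench) with a zigzag slot
- bolt (a joint): travel of the steel bolt, m: 0 = fully home across the lane (12 x 12 mm bar, 3 to 15 mm above the deck, axis at dock x = 16 mm, tip at dock y = 10 mm); 0.040 = fully drawn (tip at y = 50 mm, lane clear). Grows as the lever goes along dock +y. Starts between 0 and 0.010; friction about 1 N, stays where left
- lever (a joint): travel of the lever stem across the bolt, m: 0 = in the slot's first lane (dock x = 16 mm), 0.024 = in its second lane (dock x = -8 mm); friction 0.6 N. From home: along dock +y to bolt = 0.020, then along dock -x to lever = 0.024, then along dock +y to bolt = 0.040; the way back is the reverse. Slot play about 2 mm each side
- lever_grip (a point): middle of the round black lever knob, 80 mm above the bench; knob 22 mm across and 28 mm high (66 to 94 mm above the bench), upright, moves only level. With the bolt home it is at dock x = 16, y = 85 mm; with the bolt drawn at dock x = -8, y = 125 mm
- kf_nipple: bystander: short steel tube flange, 40 mm across, 42 mm high, loose in the parts tray; origin at the centre of its underside. Leave it
- gauge_head: bystander: upright gauge head, 45 mm across, 102 mm high, loose in the parts tray; origin at the centre of its underside. Leave it
- tray_bay (a point): centre of the floor of the transfer tray's middle bay, 4 mm above its underside, midway between the two low cross ribs; x along the tray. The bay is 66 mm long (x) and 80 mm wide (y). The block set well outside this bay unbalances the tray, so that an end can sag into the gap
- home_rear (a point): point on the receiving station's deck (dock x = 34 mm, y = 0, z = 30 mm) where the middle of the tray's rear end lies when the tray rests against the end stop. The end stop is the cross block at the far end of that lane, its face at dock x = 184 mm, so the resting tray's origin is at dock x = 109 mm
Mind the look-alikes: they are no part of the job. What is shaped like the sample_block but turquoise is not meant.

How it is judged:
By the outcome, as a careful person would: the job done as asked, in the order asked, and still so for the second after the job is handed in, with the robot touching nothing.
It also fails if it takes over 72 s, if anything falls off the work surface, if the arm or the gripper's body presses on something with over 40 N, if the wrist force passes 120 N, or if a joint passes its speed limit or range.

## Robot

A 6-joint arm with a two-finger parallel gripper is mounted at the origin on a cart in front of the work surface, level with it; the furniture and walls round the work are solid. World frame = base frame: x ahead of the robot, y to its left, z up, the work surface at z = 0. Lengths are in mm, angles in rad, forces in N, time in s.
With the tool pointing down it reaches from about 350 to 875 mm from the base axis. Payload 4.2 kg.
Tool frame: the origin (TCP) lies at the very end of the fingers, on their centre line; the grasp point (between the pads) lies 19 mm behind it; z points along the fingers, y is the direction in which the jaws open and shut (so a half turn about z gives the same grasp; the last joint's range is limited). The gripper opens to 85 mm and grips with 20 to 120 N. Pads are 22 mm wide; open, the fingers measure 114 mm over their backs; the gripper's body (76 mm by 85 mm) begins 54 mm behind the grasp point. The pads swing forward as they close: fully open they stand 13 mm farther back than shut.
Start: joints at [-0.992, 0.385, 0.008, 0, -1.194, -0.259], TCP at [196.501, -593.285, 192.212] pointing down, gripper open.
Joint ranges: [-3.14, 3.14], [-1.21, 2.06], [-1.07, 1.41], [-3.16, 2.05], [-2.99, -0.16], [-3.1, 3.1]. Speed limits (rad/s): [2.79, 2.79, 3.14, 3.14, 3.14, 3.14].

## Interface

Orientations are given as a unit quaternion [x, y, z, w].
In Python, from bench import arm gives the robot as it stands.
- The arm moves only by the tool apply_moves, never from a script. Its argument "plan" is one flat list of numbers, 5 for each row, row after row: the gripper's target within -1 to 1 (shut at 1, half-way at 0, fully open at -1), then the shift along the world's x, y, z in m, then the turn about the world's z in degrees. A call has 1 to 8 rows; each row is the pose to reach, as a shift and turn from the pose commanded when the call began; what a row does not reach only later rows make up. A row lasts 1/12 s, in which the tool goes at most 41.7 mm and 7.16 degrees, less where a joint would pass 70% of its speed; a pose out of reach is approached as far as the arm can. A call with a gripper value outside its range is refused whole. The fingers move at their own pace and stop on an object; the grip force is fixed at half the most. Time passes only in rows, so rows that repeat a pose let the fingers close. It gives the time, the measured TCP pose, the force and the opening at its end, in the units of the state.
- arm.read_state(): the state, without advancing time (a new reading comes with each control period).
- arm.get_image(name): name is "scene" or "top" or "wrist"; returns a dict with "color" (384x512x3 uint8, red, green, blue), "range_z" (384x512 float32, mm along the optical axis (not along the pixel's ray), 0 where there is no reading), "camera_matrix" (3x3 intrinsics, pixels), "camera_from_world" (4x4, takes a point from world to camera coordinates); the wrist camera has in their place "mount" (4x4, takes a point from camera to tool coordinates, whose origin is the TCP and whose axes are the flange's). Camera axes: x right, y down, z forward; pixel columns grow to the right and rows downward; lengths in mm; the calibration is good to about 2 mm. The wrist camera is an equidistant fisheye: a pixel r from the principal point sees the ray r / f radians off the axis. A picture is of the moment at which its call begins: read the wrist's pose just before it.
- arm.job_done(): hands the job in, once; it reports no verdict.
The state is a dict: "clock": time; "joints": joint angles; "joint_vel": joint speeds; "joint_efforts": joint torques, N m; "position": TCP position; "ee_rot": TCP orientation; "contact_force": force on the tool from outside, world axes, zero at the start; "wrist_torque": the same for the moment, N m; "gripper_width": finger opening in mm.
Only numpy, scipy, OpenCV 4.12 (cv2) and the standard library are available. Lean on these libraries where they do the work, as an engineer would, in place of code of your own. Each camera call takes 0.05 s, during which the arm holds its last target.

## Working session

There is one attempt and no reset: what is moved stays moved. The work goes in short steps, Python scripts to look and compute and a tool call to move; the robot and the scene stay as the last step left them, time stands still between calls to the robot, and variables do not carry over. Pictures are saved under pics/ and viewed, and the job is handed in when it is done.

Besides the shell and the picture viewer there is one more tool, called after "Request:" by a JSON object that holds its "fn" and its "kwargs", one argument or row to a line. apply_moves: Moves the arm, as the interface text tells. Its arguments: {"type":"object","properties":{"plan":{"type":"array","items":{"type":"number"}}},"required":["plan"]}

```bash
mkdir -p pics; ls
cat > h.py <<'E'
import numpy as np, cv2
from bench import arm
def snap(n,f):
    d=arm.get_image(n); cv2.imwrite(f'pics/{f}.png',cv2.cvtColor(d['color'],cv2.COLOR_RGB2BGR)); np.savez(f'pics/{f}.npz',**{k:v for k,v in d.items()}); return d
def load(f): return np.load(f'pics/{f}.npz')
def w(d,u,v,z=None):
    K=d['camera_matrix'];T=np.linalg.inv(d['camera_from_world'])
    r=T[:3,:3]@np.linalg.inv(K)@np.array([u,v,1.]);o=T[:3,3]
    if z is None:
        return o+r*d['range_z'][int(round(v)),int(round(u))]
    return o+r*(z-o[2])/r[2]
E
python3 - <<'E'
from h import *
print(arm.read_state())
for n in('scene','top'): d=snap(n,n+'0'); print(np.linalg.inv(d['camera_from_world'])[:3,3].round())
E
```

```text
pics
{'clock': 0.0, 'joints': array([-9.92387802e-01,  3.85518102e-01,  6.61653439e-03, -5.11989378e-04,
       -1.19402770e+00, -2.58599074e-01]), 'joint_vel': array([-0.00037957,  0.00203289, -0.00237964,  0.00107799, -0.00086962,
       -0.00085891]), 'joint_efforts': array([ 2.49334798e-04, -3.92287481e+01,  1.88395786e+01,  4.18618709e+00,
       -4.64492725e-03,  8.86842003e-06]), 'position': array([ 196.28886882, -592.65347243,  191.13934673]), 'ee_rot': array([-1.59130818e-01,  9.87256901e-01,  1.07112672e-03, -2.16002520e-04]), 'contact_force': array([-0.43548233, -0.54237666, -0.62656074]), 'wrist_torque': array([ 0.04708061, -0.04124916,  0.00579954]), 'gripper_width': 85.40352073454748}
[130. 426. 961.]
[ 435. -263. 1248.]
```

View pics/scene0.png

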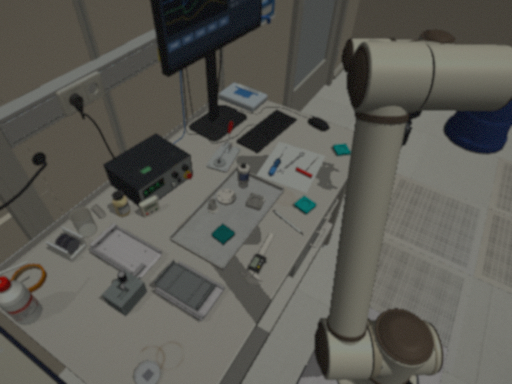

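View pics/top0.png

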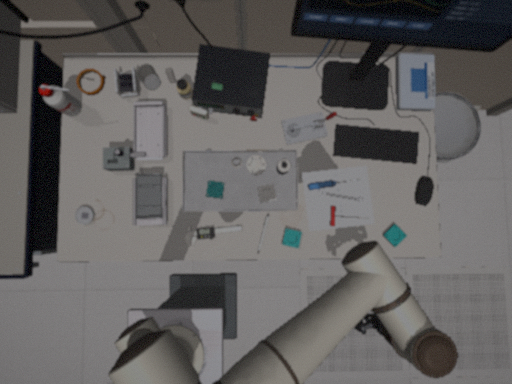

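Run:
```python
import cv2
i=cv2.imread('pics/top0.png')
def c(n,i,x0,x1,y0,y1,k):cv2.imwrite(f'pics/{n}.png',cv2.convertScaleAbs(cv2.resize(i[y0:y1,x0:x1],None,fx=k,fy=k,interpolation=cv2.INTER_CUBIC),alpha=1.5))
c('c1',i,90,190,90,235,4.1); c('c2',i,175,305,140,220,6)
s=cv2.imread('pics/scene0.png'); c('c3',s,85,235,220,320,5)
```

```text
(no output)
```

View pics/c1.png

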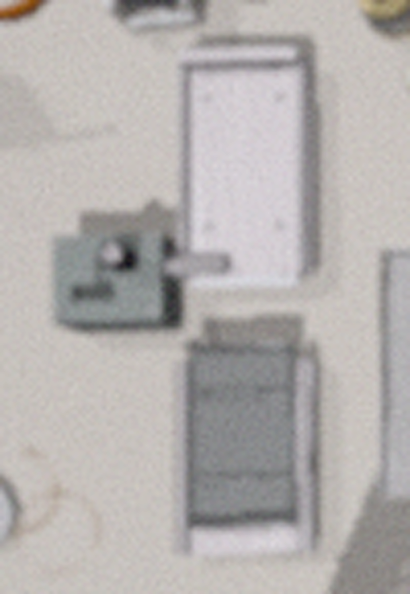

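View pics/c2.png

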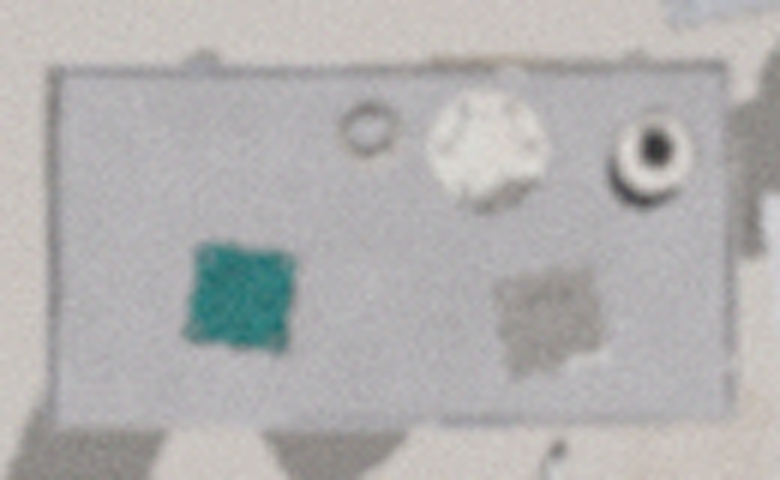

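View pics/c3.png

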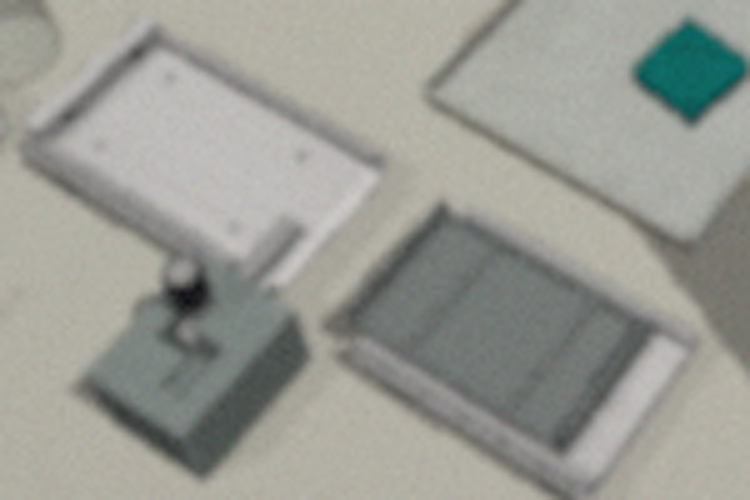

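Run:
```python
from h import *
d=load('top0')
def p(n,c,x0,y0,k,u,v,z): print(n,w(d,x0+(u+.5)/k-.5,y0+(v+.5)/k-.5,z).round(1))
for n,u,v,z in [('knob',118,252,94),('boltTip',230,262,45),('dock ent L',183,286,38),('dock ent R',303,286,38),('dock far L',183,50,38),('far R',298,47,38),('near exit L',190,345,38),('near exit R',315,345,38),('near rear L',176,552,38),('near rear R',315,550,38),('tray rearL',195,520,52),('tray rear R',298,517,52)]: p(n,'',90,90,4.1,u,v,z)
for n,u,v,z in [('blk',549,320,18),('bl a',495,280,18),('b',592,266,18),('c',605,345,18),('d',518,375,18),('tq',240,298,18),('kf',487,150,42),('gauge',652,150,102),('trayTL',50,68,19),('BR',735,415,19)]: p(n,'',175,140,6,u,v,z)
print(w(d,175+549/6,140+320/6), w(d,175+240/6,140+298/6))
im=d['range_z'];print((im==0).mean())
```

```text
knob [672.8 166.3  94. ]
boltTip [673.8  92.6  45. ]
dock ent L [655.4 133.1  38. ]
dock ent R [654.6  34.2  38. ]
dock far L [855.4 136.4  38. ]
far R [857.5  40.5  38. ]
near exit L [606.2 126.5  38. ]
near exit R [605.3  23.8  38. ]
near rear L [436.3 135.1  38. ]
near rear R [436.7  22.2  38. ]
tray rearL [461.8 115.6  52. ]
tray rear R [463.4  32.9  52. ]
blk [ 538.7 -313.4   18. ]
bl a [ 562.1 -282.7   18. ]
b [ 569.6 -338.5   18. ]
c [ 524.1 -345.3   18. ]
d [ 507.4 -295.3   18. ]
tq [ 553.1 -136.7   18. ]
kf [ 633.5 -278.6   42. ]
gauge [ 622.9 -366.6  102. ]
trayTL [687.1 -27.6  19. ]
BR [ 483.2 -419.    19. ]
[ 537.46221064 -314.93628989   15.88238218] [ 552.04607998 -137.61641124   13.41465365]
0.004231770833333333
```

Candidates for the block: the grey square at top (266,193); turquoise squares at (215,189), (291,238) and (395,235). Only the grey metal one fits. I'll fly over it for a wrist look and confirmation.

Request:
{"fn": "apply_moves", "kwargs": {
  "plan": [-1, 0.3, 0.24, 0.02, 0, -1, 0.3, 0.24, 0.02, 0, -1, 0.3, 0.24, 0.02, 0, -1, 0.3, 0.24, 0.02, 0, -1, 0.3, 0.24, 0.02, 0, -1, 0.3, 0.24, 0.02, 0, -1, 0.3, 0.24, 0.02, 0, -1, 0.3, 0.24, 0.02, 0]
}}

```text
clock: 0.77
position: [457.5, -383.5, 209.3]
ee_rot: [-0.159, 0.987, 0.0, -0.0]
contact_force: [0.2, -0.1, -0.1]
gripper_width: 85.4
```

Request:
{"fn": "apply_moves", "kwargs": {
  "plan": [-1, 0.06, 0.04, 0, 0, -1, 0.06, 0.04, 0, 0, -1, 0.06, 0.04, 0, 0, -1, 0.06, 0.04, 0, 0]
}}

```text
clock: 1.1
position: [517.5, -343.8, 208.4]
ee_rot: [-0.161, 0.987, 0.001, -0.001]
contact_force: [0.1, -0.8, 0.3]
gripper_width: 85.5
```

```bash
cat >> h.py <<'E'
from scipy.spatial.transform import Rotation as R
def wsnap(f):
    s=arm.read_state(); d=dict(snap('wrist',f)); d['pos']=s['position'];d['q']=s['ee_rot']; np.savez(f'pics/{f}.npz',**d); return d
def ww(d,u,v,z=None):
    K=d['camera_matrix'];f=K[0,0];x=(u-K[0,2])/K[0,0];y=(v-K[1,2])/K[1,1];r=np.hypot(x,y)
    ray=np.array([0,0,1.]) if r<1e-9 else np.array([np.sin(r)*x/r,np.sin(r)*y/r,np.cos(r)])
    M=d['mount'];T=np.eye(4);T[:3,:3]=R.from_quat(d['q']).as_matrix();T[:3,3]=d['pos'];T=T@M
    ray_w=T[:3,:3]@ray;o=T[:3,3]
    if z is None: return o+ray_w*d['range_z'][int(round(v)),int(round(u))]/ray[2]
    return o+ray_w*(z-o[2])/ray_w[2]
E
python3 - <<'E'
from h import *
s=arm.read_state();print(s['clock'],s['position'],s['ee_rot'])
d=wsnap('w1');print(d['camera_matrix'],d['mount'])
E
```

```text
1.1 [ 517.4795208  -343.7843393   208.43413523] [-1.60628199e-01  9.87014540e-01  5.77885447e-04 -7.38376384e-04]
[[297.31863964   0.         251.3703835 ]
 [  0.         297.31863964 192.59375629]
 [  0.           0.           1.        ]] [[ 5.21264563e-05 -9.53104108e-01 -3.02642621e-01  7.78295383e+01]
 [ 9.99999984e-01 -1.54329934e-06  1.77097926e-04  3.06604874e-01]
 [-1.69259829e-04 -3.02642625e-01  9.53104093e-01 -1.81997506e+02]
 [ 0.00000000e+00  0.00000000e+00  0.00000000e+00  1.00000000e+00]]
```

View pics/w1.png

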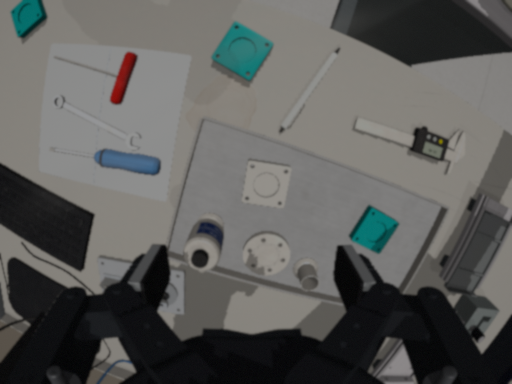

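Run:
```python
import cv2
i=cv2.imread('pics/w1.png')[145:225,225:310]
cv2.imwrite('pics/w1c.png',cv2.resize(i,None,fx=7,fy=7,interpolation=cv2.INTER_CUBIC))
```

```text
(no output)
```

View pics/w1c.png

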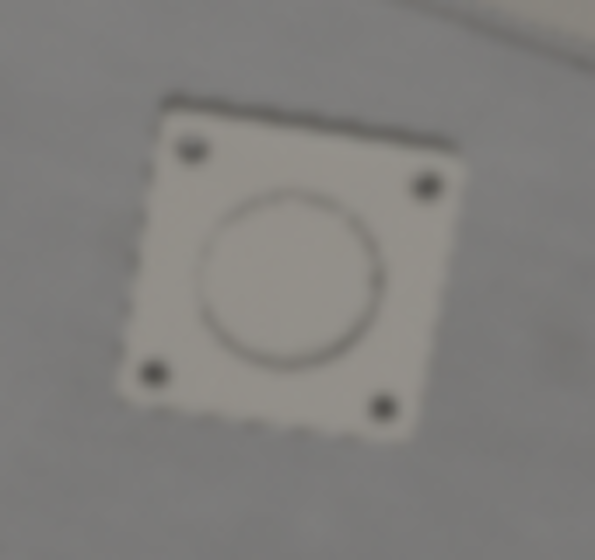

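The crop shows the grey square milled block with its round recess. The corners are about (165,105), (465,152), (415,440) and (122,393) in the crop.

Run:
```python
from h import *
d=dict(load('w1'))
P=[ww(d,225+(u+.5)/7-.5,145+(v+.5)/7-.5,18) for u,v in [(165,106),(465,152),(415,440),(122,393)]]
H=[ww(d,225+(u+.5)/7-.5,145+(v+.5)/7-.5,18) for u,v in [(192,150),(428,186),(383,407),(153,374)]]
for Q in(P,H):
    Q=np.array(Q);print(Q.round(1),Q.mean(0).round(1))
    for i in range(4):
        e=Q[(i+1)%4]-Q[i];print(np.linalg.norm(e).round(1),np.degrees(np.arctan2(e[1],e[0])).round(1))
print(ww(d,267,184))
s=R.from_quat(d['q']).as_matrix();print(s, np.degrees(np.arctan2(s[1,1],s[0,1])))
```

```text
[[ 515.  -348.3   18. ]
 [ 505.5 -293.3   18. ]
 [ 561.4 -282.5   18. ]
 [ 570.  -338.6   18. ]] [ 538.  -315.7   18. ]
55.8 99.8
56.9 10.9
56.8 -81.2
55.9 -170.1
[[ 521.2 -341.    18. ]
 [ 513.7 -297.5   18. ]
 [ 557.  -290.7   18. ]
 [ 564.6 -334.3   18. ]] [ 539.1 -315.9   18. ]
44.1 99.8
43.8 9.0
44.3 -80.2
43.8 -171.1
[ 538.72765347 -314.29690471   14.23161469]
[[-9.48396073e-01 -3.17083883e-01 -1.64322585e-03]
 [-3.17085590e-01  9.48396495e-01  9.03554540e-04]
 [ 1.27192706e-03  1.37797081e-03 -9.99998242e-01]] 108.48668001128046
```

Request:
{"fn": "apply_moves", "kwargs": {
  "plan": [-1, 0.0215, 0.028, -0.04, -5, -1, 0.0215, 0.028, -0.08, -9, -1, 0.0215, 0.028, -0.12, -9, -1, 0.0215, 0.028, -0.15, -9, -1, 0.0215, 0.028, -0.15, -9]
}}

```text
clock: 1.57
position: [530.9, -315.6, 51.4]
ee_rot: [-0.079, 0.997, 0.004, -0.007]
contact_force: [-1.8, 0.3, -1.6]
gripper_width: 85.4
```

Run:
```python
from h import *
s=arm.read_state();print(s['clock'],s['position'])
d=wsnap('w2')
```

```text
1.5667 [ 530.90965563 -315.58830871   51.41308378]
```

View pics/w2.png

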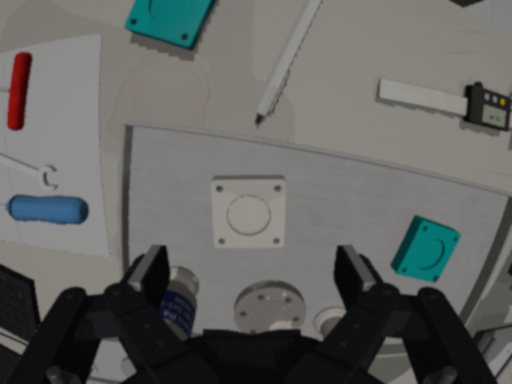

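Request:
{"fn": "apply_moves", "kwargs": {
  "plan": [-1, 0, 0, 0, 0, -1, 0, 0, 0, 0]
}}

```text
clock: 1.78
position: [539.6, -318.9, 62.8]
ee_rot: [-0.081, 0.997, -0.001, 0.002]
contact_force: [0.2, -0.1, 0.1]
gripper_width: 85.5
```

Run:
```python
from h import *
d=wsnap('w3');print(d['pos'])
s=R.from_quat(d['q']).as_matrix();print(np.degrees(np.arctan2(s[1,1],s[0,1])))
i=cv2.imread('pics/w3.png')[150:260,190:310]
cv2.imwrite('pics/w3c.png',cv2.resize(i,None,fx=5,fy=5,interpolation=cv2.INTER_CUBIC))
```

```text
[ 539.64834427 -318.94384245   62.78858217]
99.30161345404852
```

View pics/w3c.png

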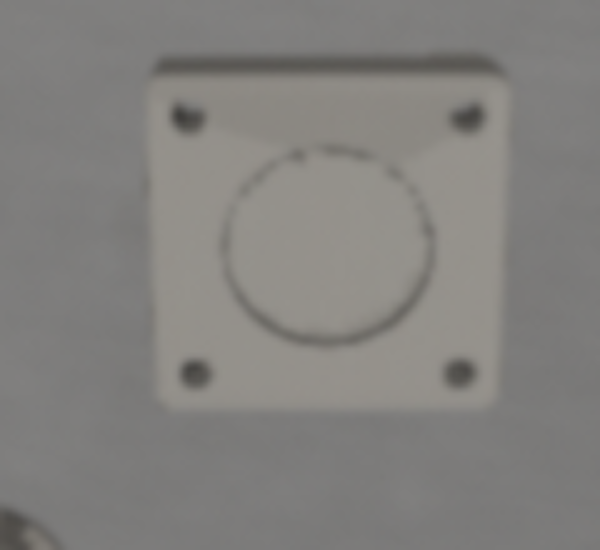

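Run:
```python
from h import *
d=dict(load('w3'))
H=np.array([ww(d,190+(u+.5)/5-.5,150+(v+.5)/5-.5,18) for u,v in [(188,117),(467,117),(459,374),(196,374)]])
print(H.round(1),H.mean(0).round(1), np.degrees(np.arctan2(*(H[1]-H[0])[1::-1])), np.degrees(np.arctan2(*(H[2]-H[3])[1::-1])))
print(arm.read_state()['position'])
```

```text
[[ 521.1 -341.1   18. ]
 [ 514.  -297.8   18. ]
 [ 557.5 -290.5   18. ]
 [ 564.6 -333.8   18. ]] [ 539.3 -315.8   18. ] 99.37975009869231 99.32386851727277
[ 539.79010534 -318.72152863   62.99586193]
```

Request:
{"fn": "apply_moves", "kwargs": {
  "plan": [-1, 0, 0.003, -0.03, 0, -1, 0, 0.003, -0.05, 0, -1, 0, 0.003, -0.05, 0, -1, 0, 0.003, -0.05, 0, -1, 0, 0.003, -0.05, 0]
}}

```text
clock: 2.25
position: [539.7, -315.2, 12.1]
ee_rot: [-0.082, 0.997, -0.001, 0.002]
contact_force: [0.3, 0.0, 0.4]
gripper_width: 85.5
```

Request:
{"fn": "apply_moves", "kwargs": {
  "plan": [-1, 0, 0, -0.008, 0, 1, 0, 0, -0.008, 0, 1, 0, 0, -0.008, 0, 1, 0, 0, -0.008, 0, 1, 0, 0, -0.008, 0, 1, 0, 0, -0.008, 0, 1, 0, 0, -0.008, 0, 1, 0, 0, -0.008, 0]
}}

```text
clock: 2.92
position: [538.0, -314.3, 1.6]
ee_rot: [-0.081, 0.997, -0.0, 0.0]
contact_force: [0.1, -0.6, 0.2]
gripper_width: 0.7
```

Request:
{"fn": "apply_moves", "kwargs": {
  "plan": [1, 0, 0, 0, 0, 1, 0, 0, 0, 0, 1, 0, 0, 0, 0, 1, 0, 0, 0, 0]
}}

```text
clock: 3.25
position: [537.9, -314.3, 1.5]
ee_rot: [-0.081, 0.997, 0.0, -0.0]
contact_force: [-0.3, 1.0, 0.2]
gripper_width: 0.0
```

Run:
```python
from h import *
d=wsnap('w4')
```

```text
(no output)
```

View pics/w4.png

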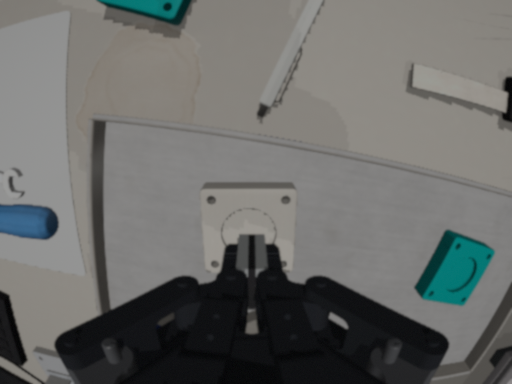

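Run:
```python
from h import *
d=dict(load('w4'));M=np.linalg.inv(d['mount'])
for z in (0,-10,-19):
  p=M@[0,0,z,1];r=np.arctan2(np.hypot(p[0],p[1]),p[2]);a=np.arctan2(p[1],p[0])
  f=297.3;print(z,251.4+f*r*np.cos(a),192.6+f*r*np.sin(a),p[2])
for u,v in[(245,240),(245,245),(257,250),(235,255),(250,228),(215,205),(285,205),(180,180)]: print(u,v,ww(d,u,v).round(1))
```

```text
0 251.0020523606127 221.3980218270384 197.02977331656834
-10 250.98712774260355 227.59259904301936 187.4986199151605
-19 250.972501542573 233.702044444345 178.92058185389345
245 240 [ 527.6 -319.    50.7]
245 245 [ 527.6 -318.9   56.1]
257 250 [ 525.4 -313.5   63.4]
235 255 [ 532.1 -323.    59.2]
250 228 [ 537.  -315.1   14.4]
215 205 [ 523.7 -338.2   18.9]
285 205 [ 517.1 -297.3   18.6]
180 180 [ 516.6 -363.9    3.2]
```

Run:
```python
from h import *
d=dict(load('w4'));print(d['pos'])
for v in range(222,262,2): print(v,[ww(d,u,v).round(0).tolist() for u in (242,246,256)])
i=cv2.imread('pics/w4.png')[200:300,190:310]
cv2.imwrite('pics/w4c.png',cv2.convertScaleAbs(cv2.resize(i,None,fx=6,fy=6,interpolation=cv2.INTER_CUBIC),alpha=1.6))
```

```text
[ 537.91747755 -314.3475369     1.50116582]
222 [[461.0, -327.0, 184.0], [533.0, -318.0, 14.0], [532.0, -312.0, 15.0]]
224 [[535.0, -320.0, 14.0], [534.0, -318.0, 15.0], [533.0, -312.0, 15.0]]
226 [[536.0, -320.0, 15.0], [536.0, -318.0, 14.0], [535.0, -312.0, 14.0]]
228 [[538.0, -320.0, 14.0], [538.0, -318.0, 14.0], [536.0, -311.0, 15.0]]
230 [[539.0, -320.0, 14.0], [539.0, -317.0, 14.0], [538.0, -311.0, 14.0]]
232 [[540.0, -320.0, 15.0], [540.0, -317.0, 15.0], [539.0, -311.0, 14.0]]
234 [[528.0, -321.0, 44.0], [527.0, -319.0, 45.0], [526.0, -314.0, 44.0]]
236 [[528.0, -321.0, 47.0], [527.0, -319.0, 48.0], [526.0, -314.0, 47.0]]
238 [[528.0, -321.0, 49.0], [527.0, -319.0, 50.0], [526.0, -314.0, 50.0]]
240 [[527.0, -321.0, 52.0], [527.0, -319.0, 53.0], [526.0, -314.0, 52.0]]
242 [[528.0, -320.0, 53.0], [527.0, -319.0, 54.0], [526.0, -314.0, 54.0]]
244 [[528.0, -320.0, 55.0], [527.0, -319.0, 57.0], [526.0, -314.0, 56.0]]
246 [[527.0, -320.0, 59.0], [528.0, -318.0, 57.0], [526.0, -314.0, 58.0]]
248 [[527.0, -320.0, 60.0], [526.0, -319.0, 62.0], [526.0, -314.0, 60.0]]
250 [[527.0, -320.0, 63.0], [526.0, -318.0, 63.0], [526.0, -314.0, 62.0]]
252 [[528.0, -320.0, 63.0], [527.0, -318.0, 64.0], [526.0, -314.0, 64.0]]
254 [[527.0, -320.0, 67.0], [526.0, -318.0, 67.0], [526.0, -314.0, 66.0]]
256 [[527.0, -320.0, 68.0], [527.0, -318.0, 67.0], [526.0, -314.0, 68.0]]
258 [[528.0, -320.0, 69.0], [526.0, -318.0, 70.0], [526.0, -314.0, 70.0]]
260 [[527.0, -320.0, 71.0], [526.0, -318.0, 72.0], [526.0, -314.0, 72.0]]
```

View pics/w4c.png

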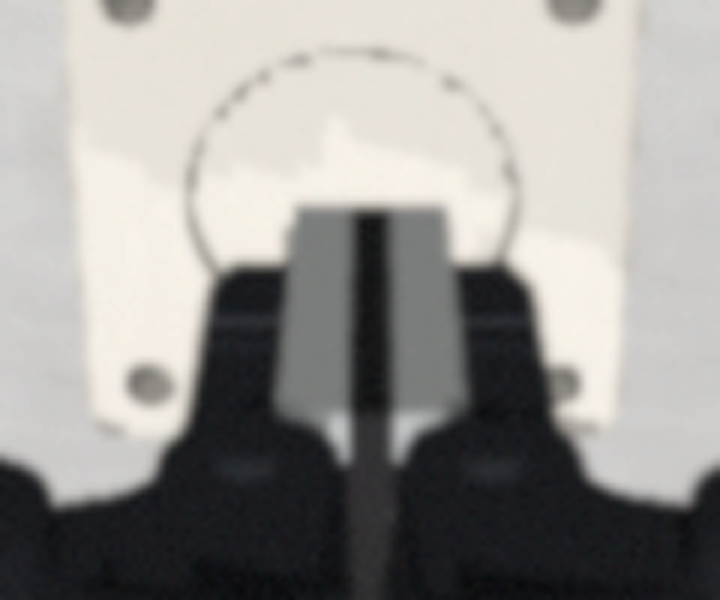

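The gripper closed to 0 mm without touching the block. The wrist depth puts the fingertips at z≈44, while the reported TCP is at z=1.5. I'll cross-check with the fixed cameras before trusting either.

Run:
```python
from h import *
s=arm.read_state();print(s['clock'],s['position'],s['joints'].round(3))
d=snap('scene','s1');d2=snap('top','t1')
for n in('s1','t1'):
  dd=load(n);C=dd['camera_from_world'];K=dd['camera_matrix']
  for z in(1.5,44,75):
    p=C@[538,-314.5,z,1];q=K@p[:3];print(n,z,q[:2]/q[2])
i=cv2.imread('pics/s1.png');cv2.imwrite('pics/s1c.png',cv2.convertScaleAbs(cv2.resize(i[130:260,190:330],None,fx=5,fy=4.6,interpolation=cv2.INTER_CUBIC),alpha=1.5))
```

```text
3.3 [ 537.93175886 -314.33263958    1.52696063] [-0.269  0.568 -0.217 -0.    -0.785 -1.139]
s1 1.5 [255.21916005 203.54835286]
s1 44 [255.65081309 195.43745569]
s1 75 [255.97942331 189.26276561]
t1 1.5 [266.20297526 193.5228521 ]
t1 44 [266.71214374 192.48304064]
t1 75 [267.10663061 191.67742917]
```

View pics/s1c.png

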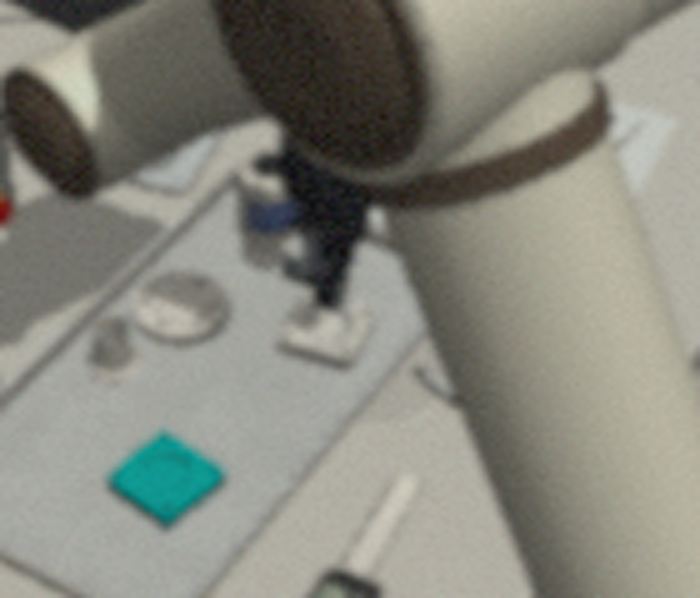

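View pics/t1.png

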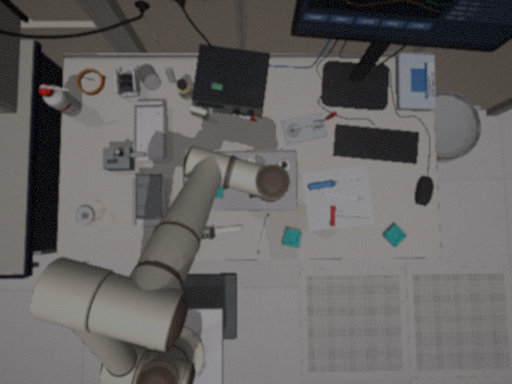

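Both cameras agree: the real fingertips sit about 42 mm above the reported TCP. I'll apply that offset from here on. Next I open and go down while watching.

Request:
{"fn": "apply_moves", "kwargs": {
  "plan": [-1, 0.001, -0.0012, 0.0, 0, -1, 0.001, -0.0012, 0.0, 0, -1, 0.001, -0.0012, 0, 0, -1, 0.001, -0.0012, 0, 0, -1, 0.001, -0.0012, -0.01, 0, -1, 0.001, -0.0012, -0.02, 0, -1, 0.001, -0.0012, -0.03, 0, -1, 0.001, -0.0012, -0.03, 0]
}}

```text
clock: 4.07
position: [536.6, -314.7, -31.8]
ee_rot: [-0.081, 0.997, 0.001, -0.003]
contact_force: [-1.0, -0.3, -0.3]
gripper_width: 85.4
```

Run:
```python
from h import *
d=wsnap('w5');print(d['pos'])
i=cv2.imread('pics/w5.png');cv2.imwrite('pics/w5c.png',cv2.convertScaleAbs(cv2.resize(i[140:300,120:390],None,fx=2.9,fy=2.9,interpolation=cv2.INTER_CUBIC),alpha=1.5))
```

```text
[ 536.59397184 -314.66123894  -31.78007368]
```

View pics/w5c.png

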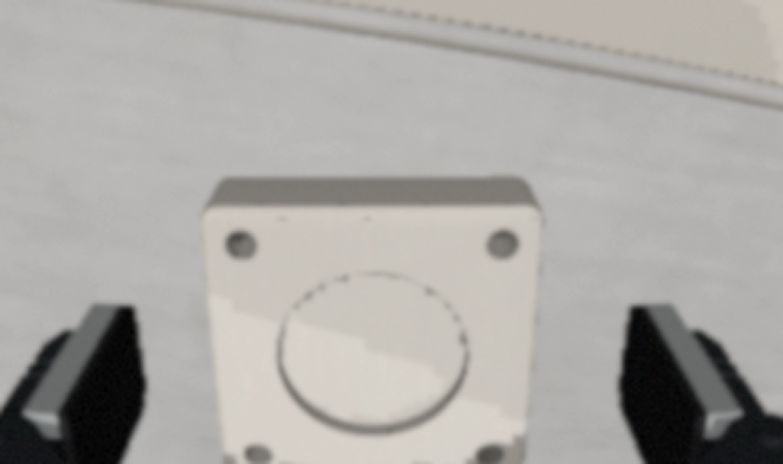

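Run:
```python
from h import *
d=dict(load('w5'))
for u,v in[(155,247),(154,250),(345,247),(347,250),(347,260),(250,200),(250,195)]: print(u,v,ww(d,u,v).round(1))
print(arm.read_state()['position'])
```

```text
155 247 [ 532.9 -362.2   28. ]
154 250 [ 532.9 -361.8   30.9]
345 247 [ 517.9 -272.3   28.8]
347 250 [ 518.2 -271.8   31.1]
347 260 [ 519.2 -274.1   39.4]
250 200 [ 510.4 -319.5    2.4]
250 195 [ 507.8 -319.9    2. ]
[ 537.32704287 -314.9945213   -30.71718799]
```

Request:
{"fn": "apply_moves", "kwargs": {
  "plan": [-1, 0.001, 0, -0.011, 0, -1, 0.001, 0, -0.011, 0, 0, 0.001, 0, -0.011, 0, 1, 0.001, 0, -0.011, 0, 1, 0.001, 0, -0.011, 0, 1, 0.001, 0, -0.011, 0, 1, 0.001, 0, -0.011, 0, 1, 0.001, 0, -0.011, 0]
}}

```text
clock: 4.78
position: [540.6, -315.8, -38.7]
ee_rot: [-0.081, 0.997, -0.0, 0.001]
contact_force: [0.6, -0.3, 2.8]
gripper_width: 56.5
```

Run:
```python
from h import *
d=wsnap('w6');print(d['pos'])
i=cv2.imread('pics/w6.png');cv2.imwrite('pics/w6c.png',cv2.convertScaleAbs(cv2.resize(i[140:300,120:390],None,fx=2.9,fy=2.9,interpolation=cv2.INTER_CUBIC),alpha=1.5))
```

```text
[ 540.60621984 -315.80738359  -38.67114336]
```

View pics/w6c.png

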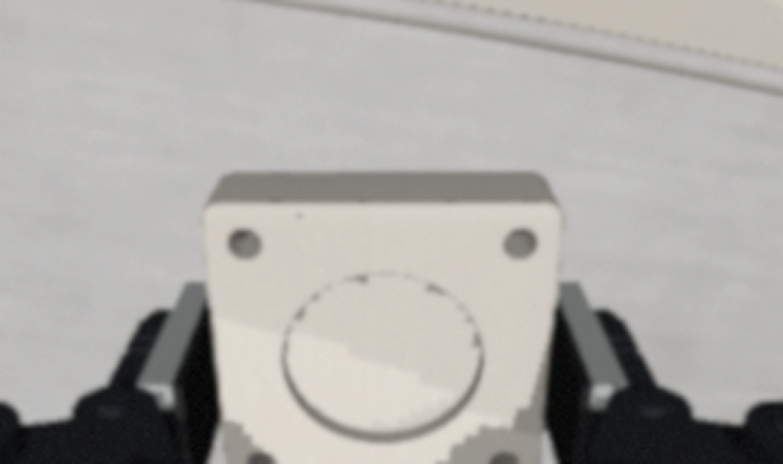

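Run:
```python
from h import *
d=dict(load('w6'))
for v in range(236,260,2): print(v,[ww(d,u,v).round(0).tolist() for u in(186,318)])
```

```text
236 [[537.0, -351.0, 3.0], [526.0, -282.0, 2.0]]
238 [[535.0, -350.0, 10.0], [523.0, -284.0, 11.0]]
240 [[534.0, -350.0, 13.0], [524.0, -285.0, 12.0]]
242 [[534.0, -349.0, 15.0], [524.0, -285.0, 14.0]]
244 [[535.0, -349.0, 16.0], [524.0, -285.0, 16.0]]
246 [[535.0, -349.0, 17.0], [524.0, -286.0, 18.0]]
248 [[534.0, -348.0, 21.0], [524.0, -286.0, 22.0]]
250 [[534.0, -347.0, 23.0], [524.0, -287.0, 23.0]]
252 [[534.0, -347.0, 24.0], [524.0, -287.0, 26.0]]
254 [[534.0, -347.0, 26.0], [524.0, -288.0, 27.0]]
256 [[534.0, -346.0, 28.0], [524.0, -288.0, 29.0]]
258 [[534.0, -346.0, 31.0], [524.0, -288.0, 30.0]]
```

Request:
{"fn": "apply_moves", "kwargs": {
  "plan": [1, 0, 0, 0.01, 0, 1, 0, 0, 0.02, 0, 1, 0, 0, 0.04, 0, 1, 0, 0, 0.06, 0, 1, 0, 0, 0.06, 0]
}}

```text
clock: 5.25
position: [542.6, -316.6, 24.8]
ee_rot: [-0.082, 0.997, -0.002, 0.003]
contact_force: [1.2, -1.1, -3.4]
gripper_width: 56.2
```

Run:
```python
from h import *
d=wsnap('w7');print(d['pos'])
i=cv2.imread('pics/w7.png');cv2.imwrite('pics/w7c.png',cv2.convertScaleAbs(cv2.resize(i[140:300,120:390],None,fx=2.9,fy=2.9,interpolation=cv2.INTER_CUBIC),alpha=1.5))
```

```text
[ 542.551219   -316.59479102   24.83368573]
```

View pics/w7c.png

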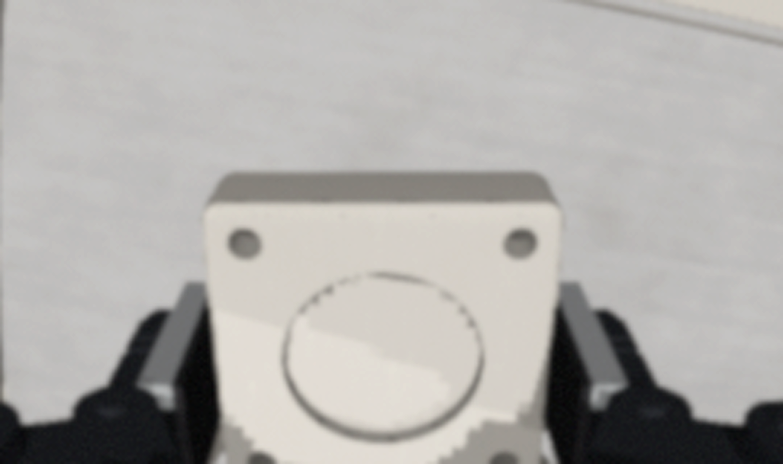

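Request:
{"fn": "apply_moves", "kwargs": {
  "plan": [1, 0, 0, 0.04, 0, 1, 0, 0.01, 0.08, -3, 1, -0.01, 0.25, 0.14, -8, 1, -0.01, 0.25, 0.14, -8, 1, -0.01, 0.25, 0.14, -8, 1, -0.01, 0.25, 0.14, -8, 1, -0.01, 0.25, 0.14, -8, 1, -0.01, 0.25, 0.14, -8]
}}

```text
clock: 5.97
position: [528.0, -63.4, 159.3]
ee_rot: [-0.011, 1.0, 0.0, -0.002]
contact_force: [1.8, 0.1, -4.0]
gripper_width: 56.3
```

Run:
```python
from h import *
d=wsnap('w8');print(d['pos'])
```

```text
[528.03253124 -63.39999319 159.27447257]
```

View pics/w8.png

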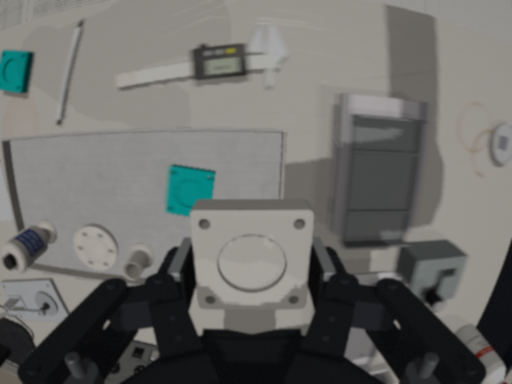

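Request:
{"fn": "apply_moves", "kwargs": {
  "plan": [1, 0.05, 0.14, 0.03, 0, 1, 0.05, 0.14, 0.03, 0, 1, 0.05, 0.14, 0.03, 0, 1, 0.05, 0.14, 0.03, 0, 1, 0.05, 0.14, 0.03, 0, 1, 0.05, 0.14, 0.03, 0]
}}

```text
clock: 6.52
position: [579.0, 76.0, 188.5]
ee_rot: [-0.013, 1.0, -0.0, -0.002]
contact_force: [-0.9, -0.7, -4.1]
gripper_width: 56.5
```

Run:
```python
from h import *
d=wsnap('w9');print(d['pos'],d['q'])
i=cv2.imread('pics/w9.png');cv2.imwrite('pics/w9b.png',cv2.convertScaleAbs(cv2.resize(i,(800,600),interpolation=cv2.INTER_CUBIC),alpha=1.5))
```

```text
[578.99871144  75.97443247 188.47296728] [-1.25749918e-02  9.99919130e-01 -1.16064659e-04 -1.89470049e-03]
```

View pics/w9b.png

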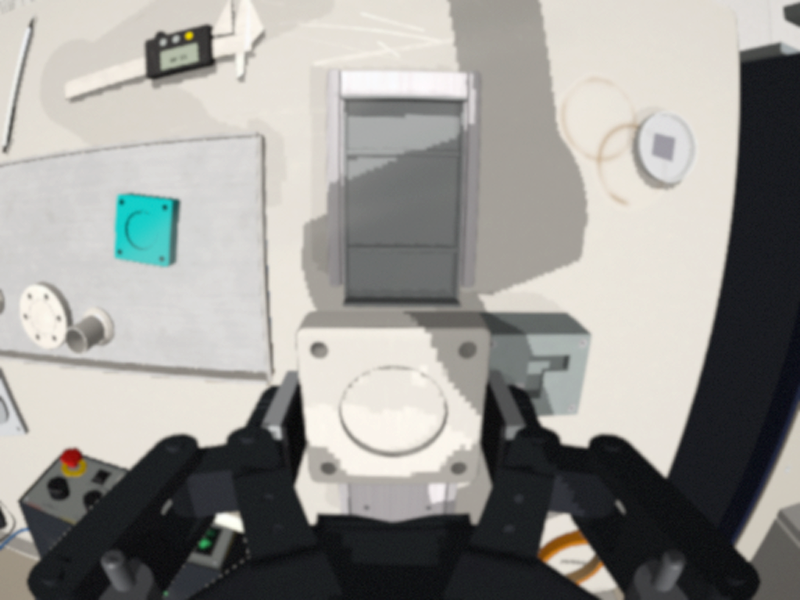

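Run:
```python
import cv2
i=cv2.imread('pics/w9.png')[35:205,200:320]
cv2.imwrite('pics/w9c.png',cv2.convertScaleAbs(cv2.resize(i,None,fx=3.5*1.3,fy=3.5,interpolation=cv2.INTER_CUBIC),alpha=1.5))
```

```text
(no output)
```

View pics/w9c.png

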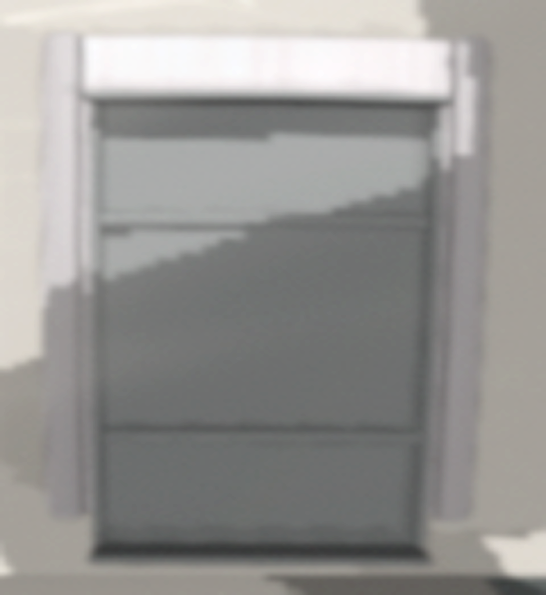

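Run:
```python
from h import *
d=dict(load('w9'))
def p(n,u,v,z): print(n,ww(d,200+(u+.5)/4.55-.5,35+(v+.5)/3.5-.5,z).round(1), ww(d,200+u/4.55,35+v/3.5).round(1))
p('rear wall top L',88,98,52);p('rear wall top R',446,98,52);p('rear wall m',265,98,52)
p('deck rear L',84,38,30);p('deck rear R',450,42,30);p('deck',265,70,30)
p('rear rib L',100,220,39);p('rear rib R',435,220,39)
p('front rib L',100,430,39);p('front rib R',425,430,39)
p('floor mid',265,330,34)
p('front wall L',92,558,52);p('front wall R',430,556,52);p('front wall in',265,545,52)
p('guide L rear out',45,38,38);p('guide L rear in',80,38,38);p('guide L exit out',52,515,38);p('guide L exit in',88,515,38)
p('guide R rear out',490,38,38);p('guide R rear in',455,38,38);p('guide R exit out',470,518,38);p('guide R exit in',436,518,38)
```

```text
rear wall top L [459.3  39.1  52. ] [459.6  39.4  51.3]
rear wall top R [456.7 122.   52. ] [457.  122.4  51.9]
rear wall m [458.8  80.   52. ] [459.2  80.4  52.3]
deck rear L [436.1  35.1  30. ] [436.5  35.5  29.6]
deck rear R [434.5 125.8  30. ] [435.2 126.1  31.5]
deck [446.5  80.1  30. ] [447.1  80.5  31.2]
rear rib L [496.9  41.3  39. ] [497.3  41.7  38.6]
rear rib R [494.4 122.5  39. ] [494.8 122.9  39.5]
front rib L [564.8  42.   39. ] [565.5  42.3  37.6]
front rib R [562.6 123.3  39. ] [563.  123.7  39.2]
floor mid [531.8  82.3  34. ] [532.1  82.8  34.9]
front wall L [604.3  41.2  52. ] [604.4  41.7  52.8]
front wall R [601.5 125.2  52. ] [617.7 133.8   1.6]
front wall in [598.8  84.   52. ] [602.7  84.8  40.7]
guide L rear out [437.5  26.5  38. ] [436.3  25.7  29.4]
guide L rear in [437.7  35.1  38. ] [436.5  34.5  29.6]
guide L exit out [594.   29.5  38. ] [604.7  25.    1. ]
guide L exit in [593.8  38.8  38. ] [604.4  35.4   1.4]
guide R rear out [433.9 134.5  38. ] [ 4.266e+02  1.419e+02 -1.000e-01]
guide R rear in [434.7 125.8  38. ] [435.2 126.1  38.8]
guide R exit out [592.3 137.   38. ] [ 6.031e+02  1.448e+02 -2.000e-01]
guide R exit in [592.5 128.1  38. ] [603.1 134.7   0.8]
```

Request:
{"fn": "apply_moves", "kwargs": {
  "plan": [1, -0.02, 0.003, -0.02, 0, 1, -0.0465, 0.006, -0.05, 0, 1, -0.0465, 0.006, -0.09, 0, 1, -0.0465, 0.006, -0.13, 0, 1, -0.0465, 0.006, -0.155, 0, 1, -0.0465, 0.006, -0.165, 0, 1, -0.0465, 0.006, -0.165, 0, 1, -0.0465, 0.006, -0.165, 0]
}}

```text
clock: 7.23
position: [534.1, 79.8, 26.0]
ee_rot: [-0.011, 1.0, -0.0, 0.0]
contact_force: [0.3, 0.8, -3.4]
gripper_width: 56.7
```

Run:
```python
from h import *
d=wsnap('w10');print(d['pos'],d['q'])
i=cv2.imread('pics/w10.png');cv2.imwrite('pics/w10b.png',cv2.convertScaleAbs(cv2.resize(i[:,90:410],(800,600),interpolation=cv2.INTER_CUBIC)[:,:],alpha=1.5))
```

```text
[534.09900256  79.83167308  26.04595172] [-1.12997025e-02  9.99936094e-01 -1.98697288e-04  2.90963341e-04]
```

View pics/w10b.png

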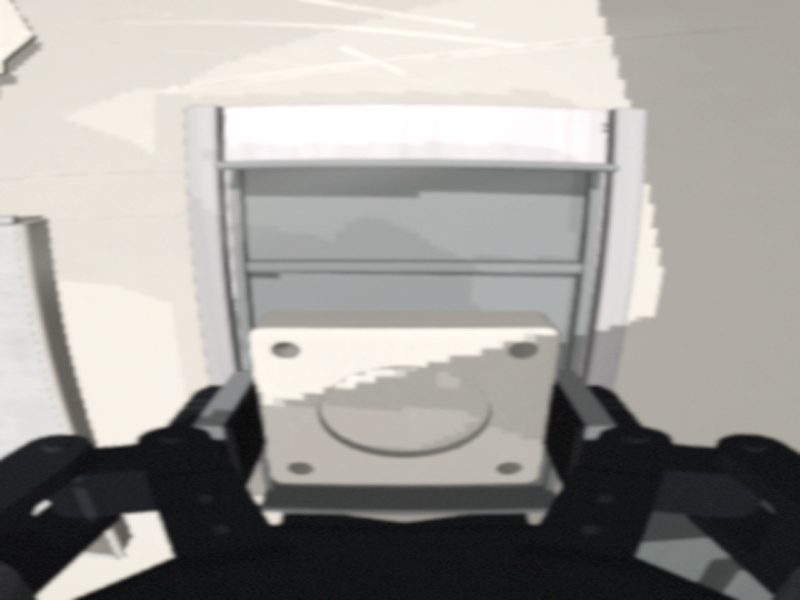

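Run:
```python
from h import *
d=dict(load('w10'))
def p(n,u,v,z): print(n,ww(d,90+(u+.5)/2.5-.5,(v+.5)/1.5625-.5,z).round(1), ww(d,90+u/2.5,v/1.5625).round(1))
p('rearwall outL',222,160,52);p('rearwall outR',615,163,52);p('rwall in',420,169,52);p('rw out',420,161,52)
p('rib back',420,262,39);p('rib front',420,272,39);p('rib back L',250,262,39);p('rib back R',580,264,39)
p('inner L',240,225,39);p('inner R',587,225,39)
p('blk rearbot edge L',258,312,60);p('blk top edge L',252,330,81);p('blk top edge R',556,330,81)
p('blk top',400,420,81)
p('guide L in',220,130,38);p('guide R in',610,130,38)
p('guide L in',207,345,38);p('guide R in',610,345,38)
```

```text
rearwall outL [456.7  39.9  52. ] [456.8  35.   31.4]
rearwall outR [455.5 123.   52. ] [455.6 123.4  51.3]
rwall in [459.7  81.6  52. ] [460.2  82.2  32.4]
rw out [457.   81.5  52. ] [457.1  81.7  51.9]
rib back [494.4  82.8  39. ] [494.4  83.   39.7]
rib front [498.3  82.9  39. ] [499.5  83.2  34.5]
rib back L [495.1  42.7  39. ] [494.9  43.2  40.4]
rib back R [494.1 120.9  39. ] [494.4 121.3  38.1]
inner L [481.   40.7  39. ] [481.2  40.7  38.4]
inner R [479.1 121.4  39. ] [479.  121.4  39.9]
blk rearbot edge L [507.7  48.2  60. ] [516.9  43.2  34. ]
blk top edge L [506.1  51.1  81. ] [505.8  51.5  82. ]
blk top edge R [504.8 107.6  81. ] [504.3 107.3  82.7]
blk top [536.4  79.2  81. ] [538.1  79.4  78.5]
guide L in [445.5  35.9  38. ] [445.3  34.8  32.6]
guide R in [443.1 125.2  38. ] [443.2 125.4  37.9]
guide L in [530.   29.8  38. ] [530.1  30.   38.2]
guide R in [527.7 132.4  38. ] [527.8 132.5  38.2]
```

Request:
{"fn": "apply_moves", "kwargs": {
  "plan": [1, -0.003, 0.0025, -0.005, 0, 1, -0.003, 0.0025, -0.01, 0, 1, -0.003, 0.0025, -0.018, 0, 1, -0.003, 0.0025, -0.024, 0, 1, -0.003, 0.0025, -0.028, 0, 1, -0.003, 0.0025, -0.028, 0, 1, -0.003, 0.0025, -0.028, 0]
}}

```text
clock: 7.87
position: [530.3, 82.9, -2.9]
ee_rot: [-0.012, 1.0, -0.0, -0.0]
contact_force: [0.6, -0.1, -5.5]
gripper_width: 56.3
```

Run:
```python
from h import *
d=wsnap('w11');print(d['pos'],d['q'])
i=cv2.imread('pics/w11.png');cv2.imwrite('pics/w11b.png',cv2.convertScaleAbs(cv2.resize(i[:,90:410],(800,600),interpolation=cv2.INTER_CUBIC)[:,:],alpha=1.5))
```

```text
[530.31465049  82.87698527  -2.86338379] [-1.16149578e-02  9.99932455e-01 -2.24005155e-04 -3.58381926e-04]
```

View pics/w11b.png

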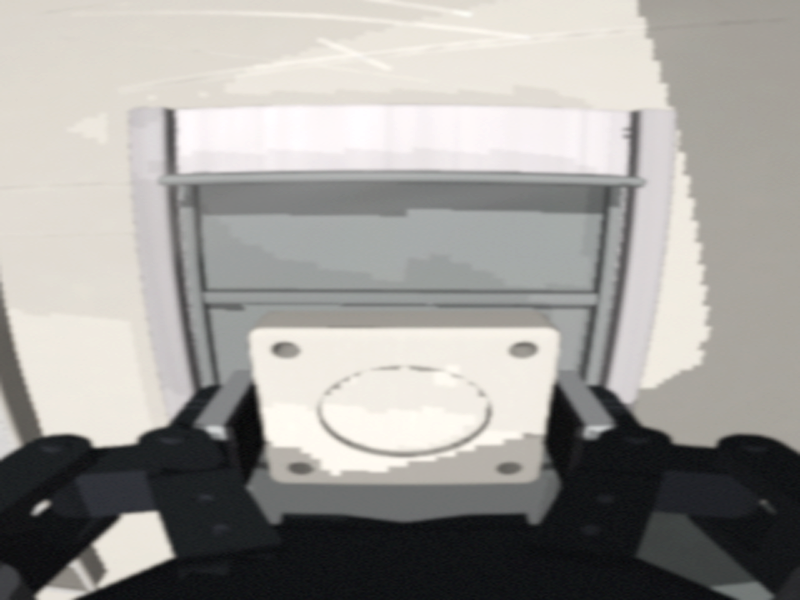

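Request:
{"fn": "apply_moves", "kwargs": {
  "plan": [1, 0.0005, 0, -0.002, 0, 1, 0.0005, 0, -0.003, 0, 1, 0.0005, 0, -0.004, 0, 1, 0.0005, 0, -0.004, 0]
}}

```text
clock: 8.25
position: [530.8, 82.9, -6.6]
ee_rot: [-0.012, 1.0, -0.0, -0.0]
contact_force: [-0.6, 0.9, -3.6]
gripper_width: 56.8
```

Request:
{"fn": "apply_moves", "kwargs": {
  "plan": [1, 0, 0, -0.001, 0, 1, 0, 0, -0.0015, 0, 1, 0, 0, -0.0015, 0]
}}

```text
clock: 8.5
position: [531.0, 82.9, -6.9]
ee_rot: [-0.012, 1.0, -0.0, 0.0]
contact_force: [-3.5, -0.1, 5.0]
gripper_width: 56.4
```

Request:
{"fn": "apply_moves", "kwargs": {
  "plan": [-0.55, 0, 0, 0.0005, 0, -0.7, 0, 0, 0.001, 0, -0.7, 0, 0, 0.001, 0, -0.7, 0, 0, 0.02, 0, -0.7, 0, 0, 0.05, 0, -0.7, 0, 0, 0.08, 0, -0.7, 0, 0, 0.11, 0, -0.7, 0, 0, 0.11, 0]
}}

```text
clock: 9.17
position: [535.8, 84.5, 108.7]
ee_rot: [-0.012, 1.0, 0.002, 0.007]
contact_force: [0.3, 0.7, 0.4]
gripper_width: 72.5
```

Run:
```python
from h import *
d=wsnap('w12');print(d['pos'],d['q'])
i=cv2.imread('pics/w12.png');cv2.imwrite('pics/w12b.png',cv2.convertScaleAbs(cv2.resize(i,(800,600),interpolation=cv2.INTER_CUBIC)[:,:],alpha=1.5))
```

```text
[535.80721887  84.50178262 108.74012654] [-0.01242532  0.9998984   0.00193021  0.00671325]
```

View pics/w12b.png

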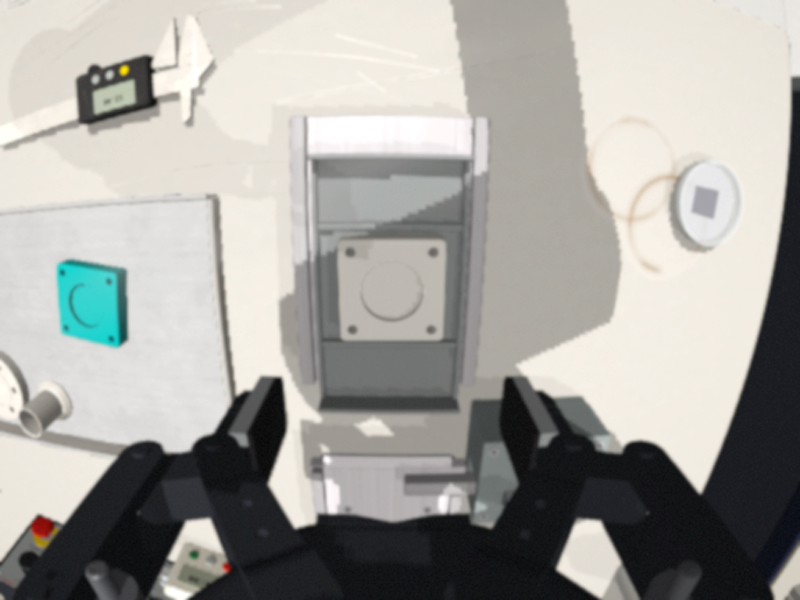

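The block sits flat in the middle bay. Now the lever.

Request:
{"fn": "apply_moves", "kwargs": {
  "plan": [-0.7, 0.19, 0.06, 0.06, 0, -0.7, 0.19, 0.06, 0.06, 0, -0.7, 0.19, 0.06, 0.06, 0, -0.7, 0.19, 0.06, 0.06, 0, -0.7, 0.19, 0.06, 0.06, 0, -0.7, 0.19, 0.06, 0.06, 0, -0.7, 0.19, 0.06, 0.06, 0]
}}

```text
clock: 9.8
position: [722.1, 143.5, 158.9]
ee_rot: [-0.011, 1.0, -0.0, -0.001]
contact_force: [-0.3, -0.9, -0.2]
gripper_width: 72.8
```

Run:
```python
from h import *
d=wsnap('w13');print(d['pos'],d['q'])
i=cv2.imread('pics/w13.png');cv2.imwrite('pics/w13b.png',cv2.convertScaleAbs(cv2.resize(i,(800,600),interpolation=cv2.INTER_CUBIC)[:,:],alpha=1.5))
```

```text
[722.05878741 143.54689391 158.91049459] [-1.13544741e-02  9.99934790e-01 -2.09971037e-04 -1.20280530e-03]
```

View pics/w13b.png

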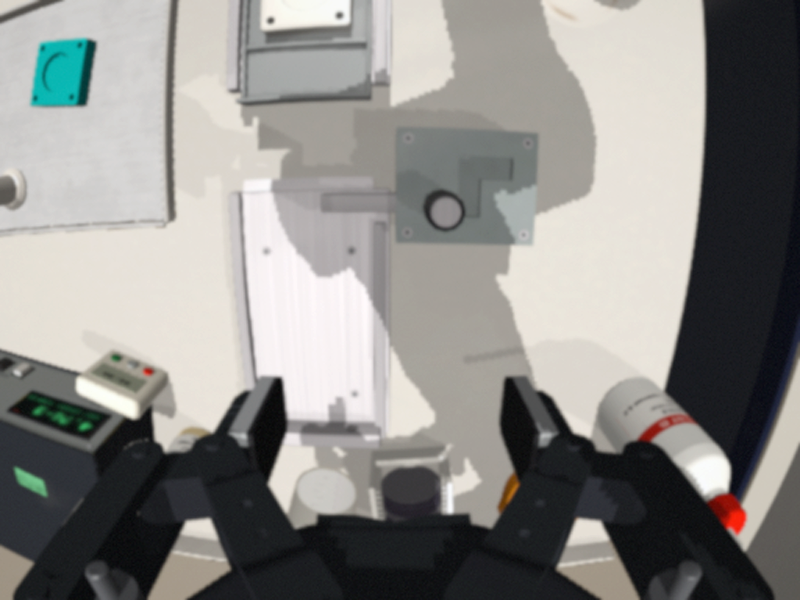

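Excellent view: knob top about (447,209), housing corners about (397,128), (538,133), (533,244) and (396,241), bolt tip (322,203).

Run:
```python
from h import *
i=cv2.imread('pics/w13.png')
cv2.imwrite('pics/w13c.png',cv2.convertScaleAbs(cv2.resize(i[70:170,140:360],None,fx=3.6,fy=5,interpolation=cv2.INTER_CUBIC),alpha=1.5))
d=dict(load('w13'))
def p(n,u,v,z): print(n,ww(d,(u+.5)/1.5625-.5,(v+.5)/1.5625-.5,z).round(1), ww(d,u/1.5625,v/1.5625).round(1))
p('knob top',447,209,94)
for u,v in[(397,128),(538,133),(533,244),(396,241)]:p('house',u,v,56)
p('bolt tip',322,203,45)
p('entr L',245,184,30);p('entr R',388,184,30);p('guide in L far',262,400,38);p('guide in R far',373,400,38)
p('guide in R ent',372,225,38);
```

```text
knob top [670.1 171.4  94. ] [670.2 171.4  94.7]
house [625.2 143.9  56. ] [625.3 144.1  55.8]
house [622.9 231.5  56. ] [ 6.187e+02  2.495e+02 -6.000e-01]
house [693.8 232.9  56. ] [694.  233.1  56. ]
house [695.1 145.   56. ] [704.9 145.7   1.4]
bolt tip [672.9  97.1  45. ] [673.1  97.4  45.3]
entr L [660.6  40.8  30. ] [660.9  40.4  28.1]
entr R [661.1 139.   30. ] [663.  138.9  -1.4]
guide in L far [821.8  45.4  38. ] [644.6 142.  341.1]
guide in R far [817.6 131.   38. ] [822.6 130.9  29.6]
guide in R ent [687.9 129.1  38. ] [689.1 129.   31. ]
```

View pics/w13c.png

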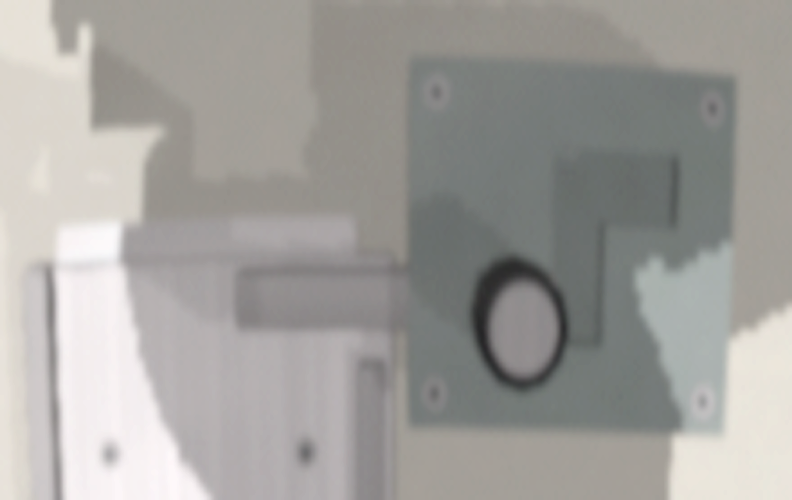

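Request:
{"fn": "apply_moves", "kwargs": {
  "plan": [-0.4, -0.04, 0.02, 0, 0, -0.4, -0.052, 0.028, -0.02, 0, -0.4, -0.052, 0.028, -0.05, 0, -0.4, -0.052, 0.028, -0.06, 0, -0.4, -0.052, 0.028, -0.06, 0, -0.4, -0.052, 0.028, -0.06, 0]
}}

```text
clock: 10.35
position: [668.6, 170.2, 102.0]
ee_rot: [-0.012, 1.0, -0.001, -0.0]
contact_force: [-0.7, -0.1, 0.8]
gripper_width: 59.7
```

Run:
```python
from h import *
d=wsnap('w14');print(d['pos'],d['q'])
i=cv2.imread('pics/w14.png')
cv2.imwrite('pics/w14c.png',cv2.convertScaleAbs(cv2.resize(i[130:290,130:370],None,fx=3.3,fy=3.3,interpolation=cv2.INTER_CUBIC),alpha=1.5))
```

```text
[668.62617321 170.19751997 102.03062191] [-1.15311609e-02  9.99933279e-01 -5.70724244e-04 -3.78976969e-04]
```

View pics/w14c.png

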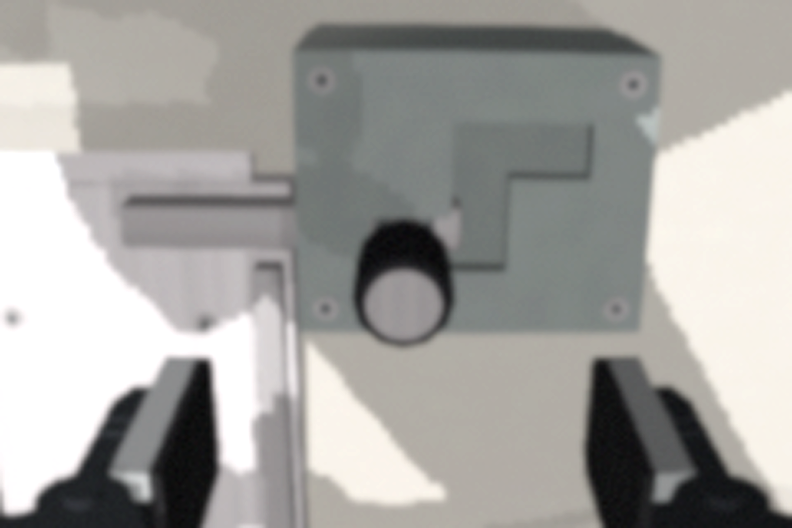

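Run:
```python
from h import *
d=dict(load('w14'))
def p(n,u,v,z): print(n,ww(d,130+(u+.5)/3.3-.5,130+(v+.5)/3.3-.5,z).round(1), ww(d,130+u/3.3,130+v/3.3).round(1))
p('knob top',404,304,94);p('k',358,304,94);p('k',450,304,94)
p('tip',183,375,147);p('tip',618,375,147)
for u,v in[(295,50),(658,57),(637,330),(302,330)]:p('house',u,v,56)
```

```text
knob top [672.3 171.   94. ] [672.6 171.2  93.8]
k [672.5 161.3  94. ] [673.  161.5  93.4]
k [672.1 180.6  94. ] [673.  181.   92.5]
tip [663.1 135.4 147. ] [657.6 138.2 157.6]
tip [661.4 204.7 147. ] [655.8 201.9 158.3]
house [624.8 144.3  56. ] [625.  144.6  56.4]
house [623.8 230.7  56. ] [624.  230.9  56.4]
house [695.1 232.3  56. ] [ 7.213e+02  2.485e+02 -6.000e-01]
house [696.5 145.5  56. ] [696.7 145.8  56.3]
```

Request:
{"fn": "apply_moves", "kwargs": {
  "plan": [-0.4, 0.003, 0.001, -0.02, 0, -0.4, 0.003, 0.001, -0.05, 0, -0.4, 0.003, 0.001, -0.07, 0, -0.4, 0.003, 0.001, -0.08, 0, -0.4, 0.003, 0.001, -0.08, 0, -0.4, 0.003, 0.001, -0.08, 0]
}}

```text
clock: 10.9
position: [673.2, 171.9, 23.3]
ee_rot: [-0.012, 1.0, 0.0, 0.001]
contact_force: [0.0, -0.2, 0.0]
gripper_width: 59.8
```

Request:
{"fn": "apply_moves", "kwargs": {
  "plan": [0.4, -0.001, -0.0005, -0.003, 0, 1, -0.001, -0.0005, -0.003, 0, 1, -0.001, -0.0005, -0.003, 0, 1, -0.001, -0.0005, -0.003, 0, 1, -0.001, -0.0005, -0.003, 0, 1, -0.001, -0.0005, -0.003, 0, 1, -0.001, -0.0005, -0.003, 0]
}}

```text
clock: 11.48
position: [671.7, 171.6, 20.6]
ee_rot: [-0.012, 1.0, 0.0, 0.001]
contact_force: [-2.0, -1.2, 6.2]
gripper_width: 20.3
```

Run:
```python
from h import *
d=wsnap('w15');print(d['pos'],d['q'])
i=cv2.imread('pics/w15.png')
cv2.imwrite('pics/w15c.png',cv2.convertScaleAbs(cv2.resize(i[110:290,130:370],None,fx=3.3,fy=3.3,interpolation=cv2.INTER_CUBIC),alpha=1.5))
```

```text
[671.66843637 171.64023276  20.57405941] [-1.17573921e-02  9.99930381e-01  1.82909335e-04  9.81574127e-04]
```

View pics/w15c.png

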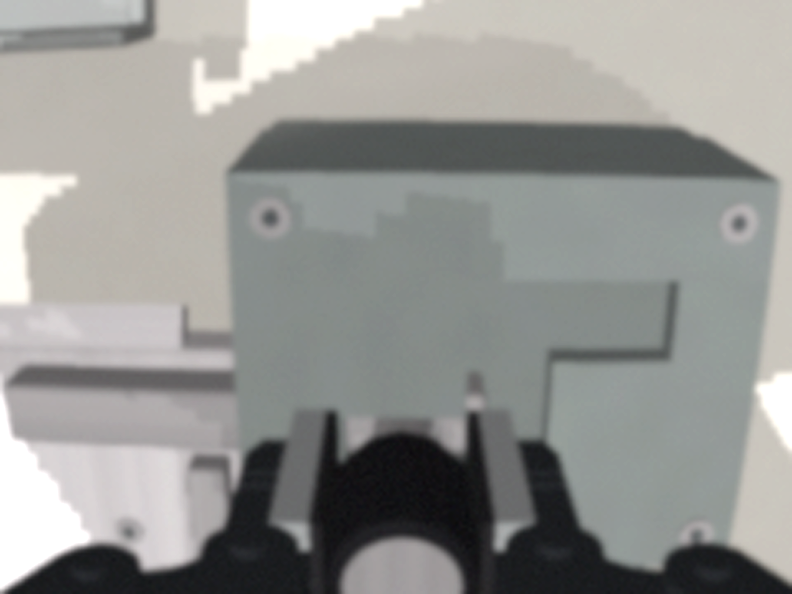

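Request:
{"fn": "apply_moves", "kwargs": {
  "plan": [1, 0, 0.003, 0, 0, 1, -0.0001, 0.006, 0, 0, 1, -0.0002, 0.009, 0, 0, 1, -0.0003, 0.012, 0, 0, 1, -0.0004, 0.015, 0, 0, 1, -0.0004, 0.018, 0, 0, 1, -0.0004, 0.018, 0, 0, 1, -0.0004, 0.018, 0, 0]
}}

```text
clock: 12.2
position: [671.4, 190.1, 20.6]
ee_rot: [-0.012, 1.0, 0.0, 0.001]
contact_force: [-1.7, 0.9, 5.2]
gripper_width: 20.5
```

Run:
```python
from h import *
d=wsnap('w16');print(d['pos'],d['q'],arm.read_state()['contact_force'])
i=cv2.imread('pics/w16.png')
cv2.imwrite('pics/w16c.png',cv2.convertScaleAbs(cv2.resize(i[110:290,130:370],None,fx=3.3,fy=3.3,interpolation=cv2.INTER_CUBIC),alpha=1.5))
```

```text
[671.36242667 190.12241041  20.56416625] [-1.18792711e-02  9.99928691e-01  4.02898320e-04  1.15495392e-03] [-1.12705206  0.35655365  5.15877864]
```

View pics/w16c.png

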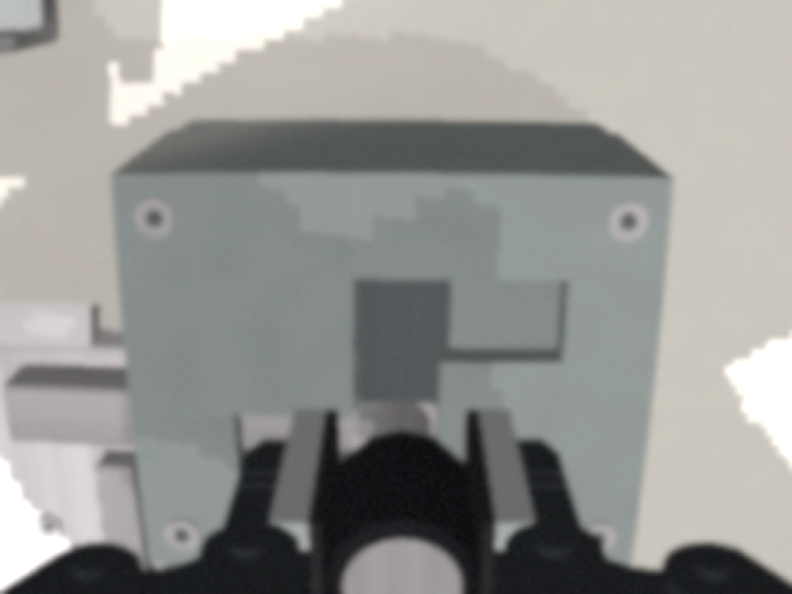

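Request:
{"fn": "apply_moves", "kwargs": {
  "plan": [1, -0.003, -0.0001, 0, 0, 1, -0.007, -0.0001, 0, 0, 1, -0.011, -0.0002, 0, 0, 1, -0.015, -0.0003, 0, 0, 1, -0.019, -0.0004, 0, 0, 1, -0.023, -0.0005, 0, 0, 1, -0.024, -0.0005, 0, 0, 1, -0.024, -0.0005, 0, 0]
}}

```text
clock: 12.92
position: [647.4, 189.7, 20.5]
ee_rot: [-0.012, 1.0, 0.001, 0.002]
contact_force: [-1.1, 1.1, 6.2]
gripper_width: 20.3
```

Run:
```python
from h import *
d=wsnap('w17');print(d['pos'],d['q'],arm.read_state()['contact_force'])
i=cv2.imread('pics/w17.png')
cv2.imwrite('pics/w17c.png',cv2.convertScaleAbs(cv2.resize(i[110:290,130:370],None,fx=3.3,fy=3.3,interpolation=cv2.INTER_CUBIC),alpha=1.5))
```

```text
[647.3729818  189.69837737  20.54071899] [-1.18935862e-02  9.99927923e-01  6.14399124e-04  1.52105057e-03] [-0.39132643  1.57681641  6.35292327]
```

View pics/w17c.png

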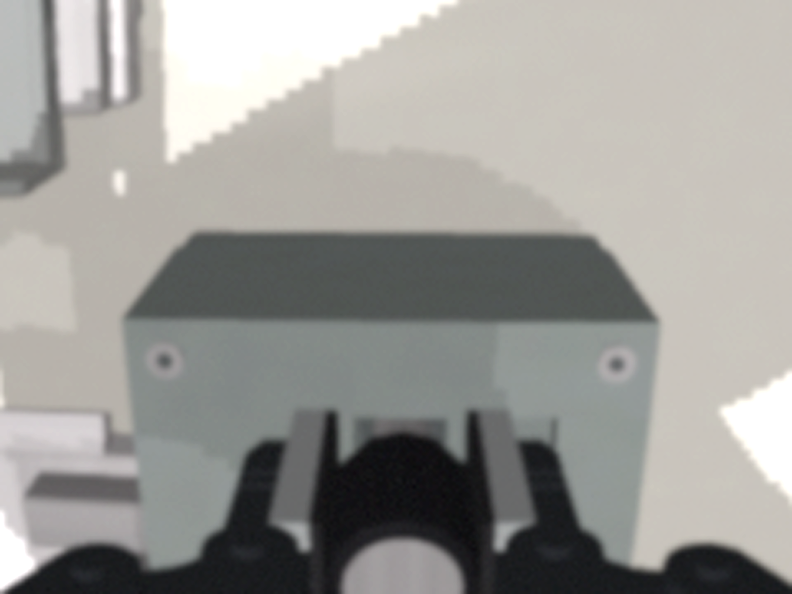

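Request:
{"fn": "apply_moves", "kwargs": {
  "plan": [1, 0, 0.004, 0, 0, 1, -0.0001, 0.008, 0, 0, 1, -0.0002, 0.012, 0, 0, 1, -0.0003, 0.016, 0, 0, 1, -0.0004, 0.019, 0, 0, 1, -0.0004, 0.0205, 0, 0, 1, -0.0004, 0.0205, 0, 0, 1, -0.0004, 0.0205, 0, 0]
}}

```text
clock: 13.63
position: [647.0, 208.8, 20.5]
ee_rot: [-0.012, 1.0, -0.0, 0.001]
contact_force: [0.2, -3.2, 6.2]
gripper_width: 20.3
```

Run:
```python
from h import *
d=wsnap('w18');print(d['pos'],d['q'],arm.read_state()['contact_force'])
i=cv2.imread('pics/w18.png')
cv2.imwrite('pics/w18c.png',cv2.convertScaleAbs(cv2.resize(i[110:290,90:370],None,fx=2.8,fy=3.3,interpolation=cv2.INTER_CUBIC),alpha=1.5))
```

```text
[646.95918206 208.76657982  20.5406192 ] [-1.17570844e-02  9.99930372e-01 -3.43101912e-04  9.50620717e-04] [ 0.69235031 -2.31269086  6.99555292]
```

View pics/w18c.png

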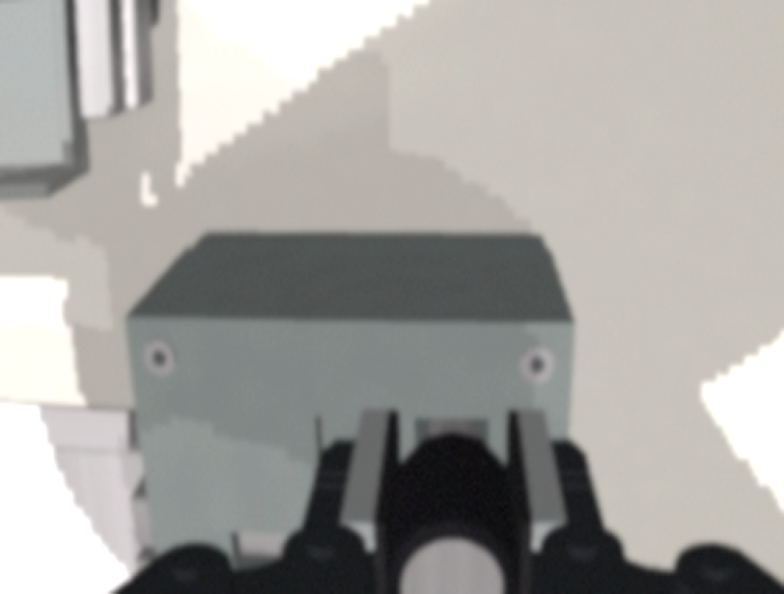

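Request:
{"fn": "apply_moves", "kwargs": {
  "plan": [1, 0, 0.002, 0, 0, 1, 0, 0.002, 0, 0, 1, 0, 0.002, 0, 0]
}}

```text
clock: 13.93
position: [646.9, 208.8, 20.5]
ee_rot: [-0.012, 1.0, -0.002, 0.0]
contact_force: [1.5, -7.4, 7.2]
gripper_width: 20.8
```

The lever is at its end stop, with position unchanged and force rising, so the bolt is fully drawn. I release and rise.

Request:
{"fn": "apply_moves", "kwargs": {
  "plan": [1, 0, -0.0035, 0, 0, -0.2, 0, -0.0035, 0, 0, -0.2, 0, -0.0035, 0, 0, -0.2, 0, -0.0035, 0, 0, -0.2, 0, -0.0035, 0.03, 0, -0.2, 0, -0.0035, 0.07, 0, -0.2, 0, -0.0035, 0.11, 0, -0.2, 0, -0.0035, 0.13, 0]
}}

```text
clock: 14.6
position: [648.1, 208.9, 154.2]
ee_rot: [-0.012, 1.0, 0.001, 0.003]
contact_force: [1.5, 0.2, 1.2]
gripper_width: 51.4
```

Request:
{"fn": "apply_moves", "kwargs": {
  "plan": [1, -0.04, -0.02, 0.01, 0, 1, -0.07, -0.05, 0.01, 0, 1, -0.1, -0.08, 0.01, 0, 1, -0.13, -0.11, 0.01, 0, 1, -0.13, -0.11, 0.01, 0, 1, -0.13, -0.11, 0.01, 0]
}}

```text
clock: 15.1
position: [514.0, 96.5, 159.3]
ee_rot: [-0.011, 1.0, 0.0, -0.0]
contact_force: [0.8, -0.7, 0.3]
gripper_width: -0.1
```

Run:
```python
from h import *
d=wsnap('w19');print(d['pos'],d['q'],arm.read_state()['contact_force'])
i=cv2.imread('pics/w19.png')
cv2.imwrite('pics/w19b.png',cv2.convertScaleAbs(cv2.resize(i,(800,600),interpolation=cv2.INTER_CUBIC),alpha=1.5))
i=snap('top','t19')['color'][80:240,80:200,::-1];cv2.imwrite('pics/t19c.png',cv2.convertScaleAbs(cv2.resize(i,None,fx=3.7,fy=3.7,interpolation=cv2.INTER_CUBIC),alpha=1.5))
```

```text
[513.97496897  96.49680139 159.28712731] [-1.09869342e-02  9.99939564e-01  2.24381633e-05 -3.93331813e-04] [0.32040887 0.23841156 0.82697455]
```

View pics/w19b.png

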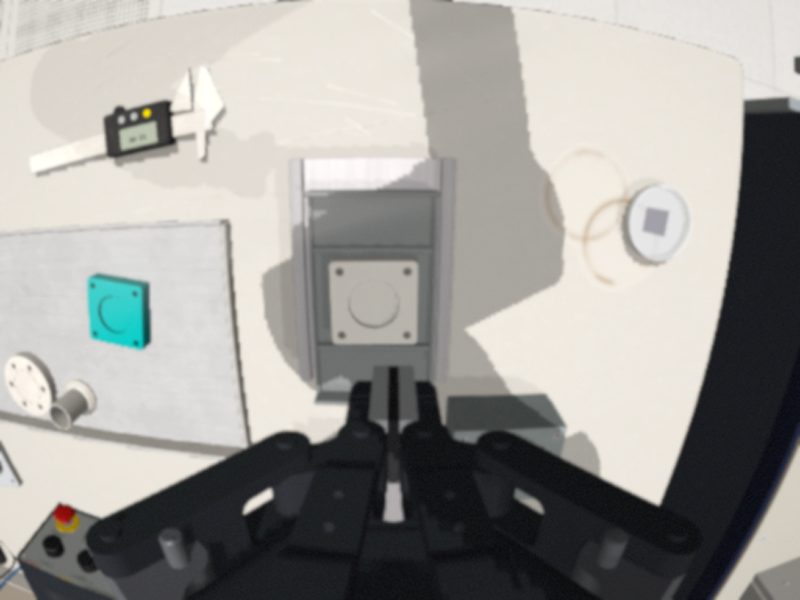

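View pics/t19c.png

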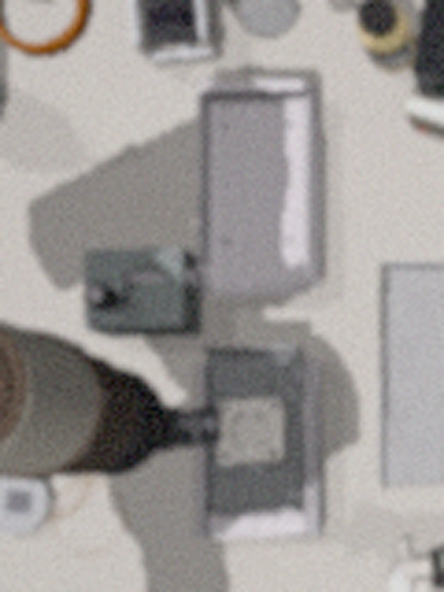

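Request:
{"fn": "apply_moves", "kwargs": {
  "plan": [1, -0.04, -0.008, 0, 0, 1, -0.08, -0.016, 0, 0, 1, -0.082, -0.016, -0.04, 0, 1, -0.082, -0.016, -0.08, 0, 1, -0.082, -0.016, -0.12, 0, 1, -0.082, -0.016, -0.13, 0, 1, -0.082, -0.016, -0.13, 0, 1, -0.082, -0.016, -0.13, 0]
}}

```text
clock: 15.87
position: [435.3, 83.0, 28.5]
ee_rot: [-0.012, 1.0, -0.0, -0.0]
contact_force: [0.6, -0.7, 0.4]
gripper_width: -0.2
```

Run:
```python
from h import *
d=wsnap('w20');print(d['pos'],d['q'],arm.read_state()['contact_force'])
i=snap('scene','s20')['color'][:,:,::-1];cv2.imwrite('pics/s20c.png',cv2.convertScaleAbs(cv2.resize(i[200:340,80:260],None,fx=4.2,fy=4.2,interpolation=cv2.INTER_CUBIC),alpha=1.5))
```

```text
[435.33293582  82.97685364  28.48470177] [-1.22181900e-02  9.99925182e-01 -4.64591321e-04 -3.60378431e-04] [-1.08832346  0.11355203  0.11542176]
```

View pics/s20c.png

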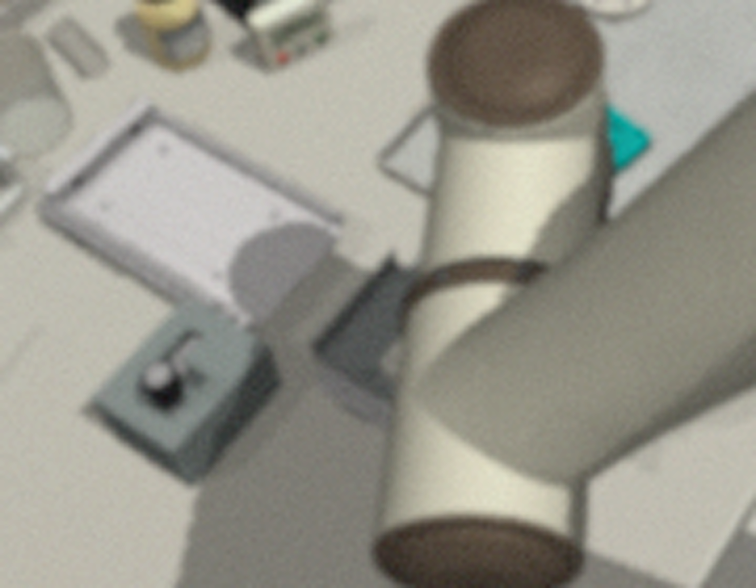

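View pics/w20.png

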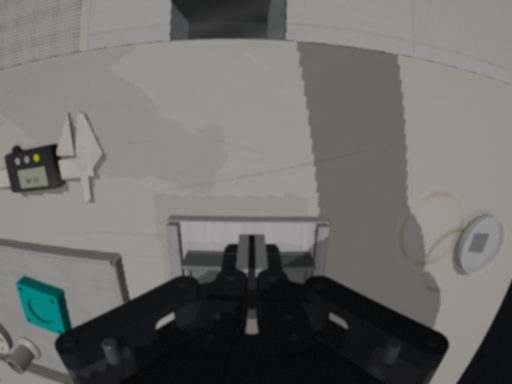

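Request:
{"fn": "apply_moves", "kwargs": {
  "plan": [1, -0.002, -0.002, -0.015, 0, 1, -0.002, -0.002, -0.025, 0, 1, -0.002, -0.002, -0.033, 0, 1, -0.002, -0.002, -0.035, 0, 1, -0.002, -0.002, -0.035, 0, 1, -0.002, -0.002, -0.035, 0]
}}

```text
clock: 16.47
position: [432.9, 80.4, -5.3]
ee_rot: [-0.012, 1.0, 0.0, 0.001]
contact_force: [0.0, 0.0, -0.0]
gripper_width: -0.2
```

Run:
```python
from h import *
d=wsnap('w21');print(d['pos'],arm.read_state()['contact_force'])
i=cv2.imread('pics/w21.png')
cv2.imwrite('pics/w21c.png',cv2.convertScaleAbs(cv2.resize(i[180:300,140:360],None,fx=3.6,fy=3.6,interpolation=cv2.INTER_CUBIC),alpha=1.5))
for v in range(226,262,3): print(v,ww(d,246,v).round(0),ww(d,215,v).round(0))
```

```text
[432.9402033   80.40499949  -5.29947635] [ 0.3062822   0.44433359 -0.1697053 ]
226 [433.  77.   1.] [434.  57.   1.]
229 [437.  77.  -2.] [436.  57.   1.]
232 [438.  77.  -0.] [439.  57.   0.]
235 [421.  78.  40.] [441.  57.   0.]
238 [422.  78.  41.] [443.  57.   1.]
241 [421.  78.  46.] [435.  59.  21.]
244 [421.  78.  49.] [435.  60.  25.]
247 [421.  78.  53.] [435.  60.  28.]
250 [421.  78.  56.] [436.  60.  30.]
253 [421.  78.  59.] [438.  60.  31.]
256 [421.  78.  61.] [440.  60.  29.]
259 [421.  78.  64.] [442.  60.  30.]
```

View pics/w21c.png

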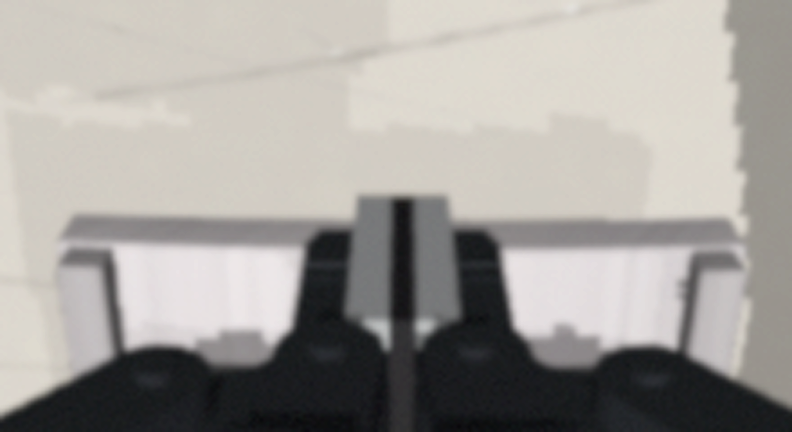

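Request:
{"fn": "apply_moves", "kwargs": {
  "plan": [1, 0, 0, -0.003, 0, 1, 0.004, 0, -0.003, 0, 1, 0.007, 0, -0.003, 0, 1, 0.01, 0.0002, -0.003, 0, 1, 0.013, 0.0003, -0.003, 0, 1, 0.015, 0.0003, -0.003, 0, 1, 0.017, 0.0004, -0.003, 0, 1, 0.019, 0.0004, -0.003, 0]
}}

```text
clock: 17.18
position: [447.3, 79.0, -9.0]
ee_rot: [-0.011, 1.0, -0.001, -0.004]
contact_force: [-12.8, 3.1, 14.1]
gripper_width: -0.0
```

Run:
```python
from h import *
d=wsnap('w22');s=arm.read_state();print(d['pos'],s['contact_force'],s['wrist_torque'])
i=cv2.imread('pics/w22.png')
cv2.imwrite('pics/w22c.png',cv2.convertScaleAbs(cv2.resize(i[180:300,140:360],None,fx=3.6,fy=3.6,interpolation=cv2.INTER_CUBIC),alpha=1.5))
for v in range(226,262,3): print(v,ww(d,246,v).round(0),ww(d,215,v).round(0))
```

```text
[447.32634588  79.01739178  -9.01571133] [-10.44803075   2.20379816  11.23233209] [0.6795001  2.92967591 0.03083662]
226 [434.  76.  29.] [435.  59.  27.]
229 [436.  76.  30.] [436.  60.  30.]
232 [437.  76.  31.] [438.  60.  30.]
235 [436.  76.  35.] [439.  60.  31.]
238 [436.  76.  39.] [441.  60.  30.]
241 [436.  76.  42.] [443.  60.  31.]
244 [436.  77.  46.] [445.  59.  30.]
247 [436.  77.  50.] [447.  59.  30.]
250 [436.  77.  53.] [448.  59.  30.]
253 [436.  77.  55.] [450.  59.  30.]
256 [436.  77.  58.] [452.  59.  30.]
259 [437.  77.  60.] [454.  59.  31.]
```

View pics/w22c.png

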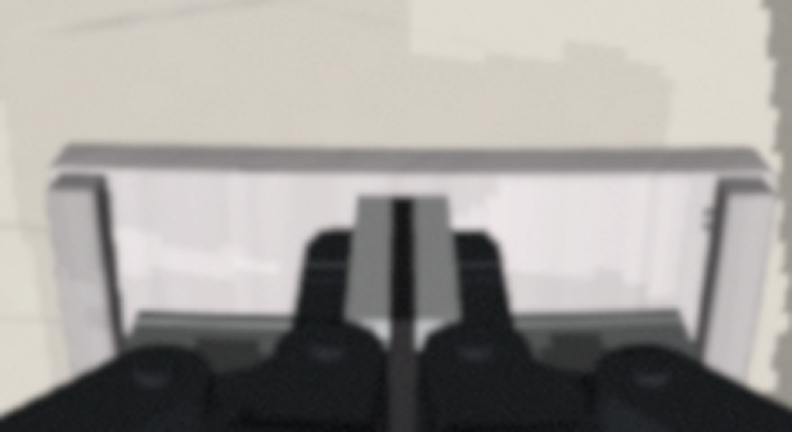

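The fingertips are probably brushing the deck (Fz +11 N). I'll lift 3 mm and recheck.

Request:
{"fn": "apply_moves", "kwargs": {
  "plan": [1, 0, 0, 0.002, 0, 1, 0, 0, 0.004, 0, 1, 0, 0, 0.004, 0]
}}

```text
clock: 17.48
position: [450.3, 79.9, -5.1]
ee_rot: [-0.011, 1.0, -0.0, -0.001]
contact_force: [-4.2, 0.1, 2.3]
gripper_width: 0.2
```

Request:
{"fn": "apply_moves", "kwargs": {
  "plan": [1, 0.003, 0.0002, -0.001, 0, 1, 0.006, 0.0004, -0.001, 0, 1, 0.009, 0.0006, -0.001, 0, 1, 0.012, 0.0008, -0.001, 0, 1, 0.015, 0.001, -0.001, 0, 1, 0.018, 0.0011, -0.001, 0, 1, 0.021, 0.0012, -0.001, 0, 1, 0.024, 0.0013, -0.001, 0]
}}

```text
clock: 18.15
position: [475.5, 81.7, -6.1]
ee_rot: [-0.011, 1.0, -0.0, -0.0]
contact_force: [-3.1, -0.1, -1.7]
gripper_width: -0.1
```

Run:
```python
from h import *
d=wsnap('w23');s=arm.read_state();print(d['pos'],s['contact_force'],s['wrist_torque'])
i=cv2.imread('pics/w23.png')
cv2.imwrite('pics/w23c.png',cv2.convertScaleAbs(cv2.resize(i[160:300,140:360],None,fx=3.6,fy=3.6,interpolation=cv2.INTER_CUBIC),alpha=1.5))
i=snap('top','t23')['color'][80:240,80:200,::-1];cv2.imwrite('pics/t23c.png',cv2.convertScaleAbs(cv2.resize(i,None,fx=3.7,fy=3.7,interpolation=cv2.INTER_CUBIC),alpha=1.5))
```

```text
[475.51302697  81.66335453  -6.14040585] [-1.92572273 -0.14046999 -0.89888844] [-0.070168    0.63838316 -0.01548933]
```

View pics/w23c.png

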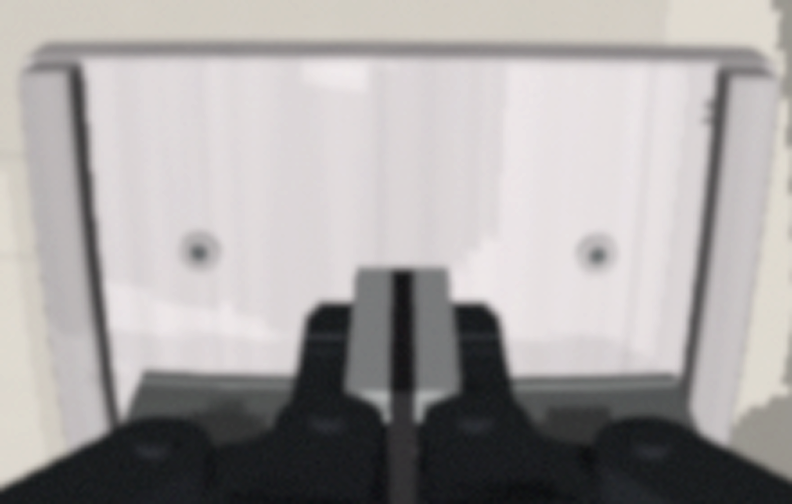

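View pics/t23c.png

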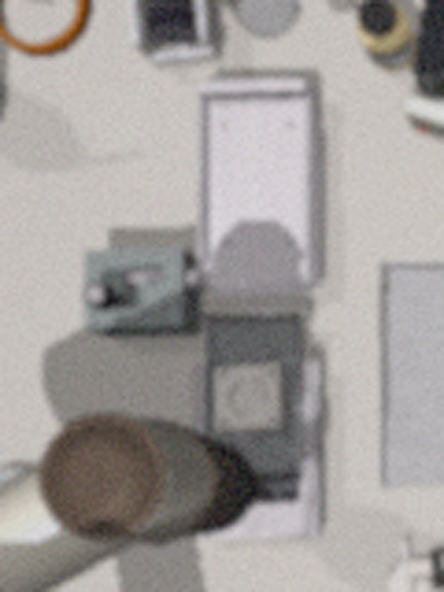

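Request:
{"fn": "apply_moves", "kwargs": {
  "plan": [1, 0.003, 0, 0, 0, 1, 0.006, 0.0001, 0, 0, 1, 0.009, 0.0002, 0, 0, 1, 0.012, 0.0002, 0, 0, 1, 0.015, 0.0003, 0, 0, 1, 0.018, 0.0003, 0, 0, 1, 0.021, 0.0004, 0, 0, 1, 0.024, 0.0004, 0, 0]
}}

```text
clock: 18.92
position: [499.0, 81.9, -5.9]
ee_rot: [-0.012, 1.0, -0.0, -0.0]
contact_force: [-4.8, 0.4, 1.6]
gripper_width: -0.2
```

Request:
{"fn": "apply_moves", "kwargs": {
  "plan": [1, 0.003, 0, 0, 0, 1, 0.006, 0.0001, 0, 0, 1, 0.009, 0.0002, 0, 0, 1, 0.012, 0.0002, 0, 0, 1, 0.015, 0.0003, 0, 0, 1, 0.018, 0.0003, 0, 0, 1, 0.021, 0.0004, 0, 0, 1, 0.024, 0.0004, 0, 0]
}}

```text
clock: 19.58
position: [523.0, 82.3, -5.9]
ee_rot: [-0.012, 1.0, -0.0, -0.0]
contact_force: [-5.1, -0.2, 2.5]
gripper_width: -0.3
```

Run:
```python
from h import *
d=wsnap('w24');s=arm.read_state();print(d['pos'],s['contact_force'],s['wrist_torque'])
i=snap('scene','s24')['color'][:,:,::-1];cv2.imwrite('pics/s24c.png',cv2.convertScaleAbs(cv2.resize(i[200:340,80:260],None,fx=4.2,fy=4.2,interpolation=cv2.INTER_CUBIC),alpha=1.5))
```

```text
[523.00524284  82.29458295  -5.91905963] [-2.63909815 -0.56245791 -1.47123005] [-0.09759737  0.63182885 -0.01725469]
```

View pics/s24c.png

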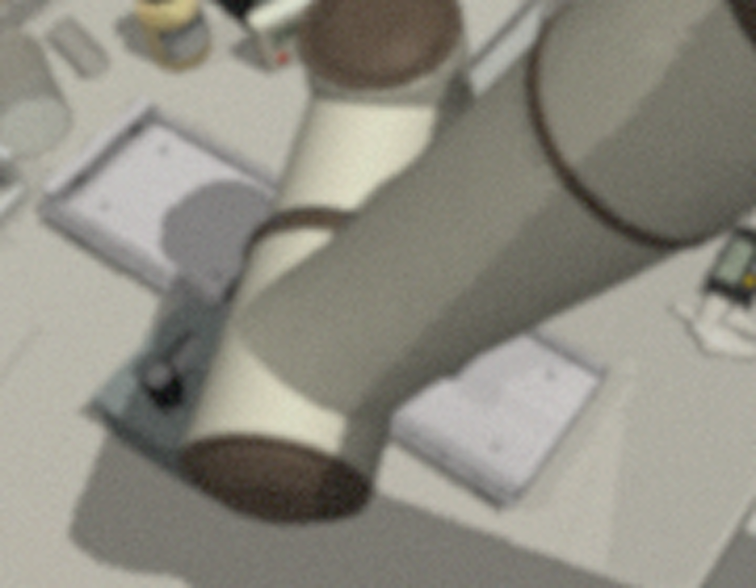

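Request:
{"fn": "apply_moves", "kwargs": {
  "plan": [1, 0.003, 0, 0, 0, 1, 0.006, 0.0001, 0, 0, 1, 0.009, 0.0002, 0, 0, 1, 0.012, 0.0002, 0, 0, 1, 0.015, 0.0003, 0, 0, 1, 0.018, 0.0003, 0, 0, 1, 0.021, 0.0004, 0, 0, 1, 0.024, 0.0004, 0, 0]
}}

```text
clock: 20.35
position: [533.4, 79.1, -7.0]
ee_rot: [-0.01, 1.0, -0.004, -0.013]
contact_force: [-15.9, -3.8, 2.8]
gripper_width: -0.1
```

Request:
{"fn": "apply_moves", "kwargs": {
  "plan": [1, 0.003, 0, 0, 0, 1, 0.006, 0.0001, 0, 0, 1, 0.009, 0.0002, 0, 0, 1, 0.012, 0.0002, 0, 0, 1, 0.015, 0.0003, 0, 0, 1, 0.018, 0.0003, 0, 0, 1, 0.021, 0.0004, 0, 0, 1, 0.024, 0.0004, 0, 0]
}}

```text
clock: 21.02
position: [570.7, 82.9, -5.8]
ee_rot: [-0.011, 1.0, -0.0, -0.001]
contact_force: [-6.1, -0.3, 4.2]
gripper_width: 0.2
```

Run:
```python
from h import *
d=wsnap('w25');s=arm.read_state();print(d['pos'],s['contact_force'],s['wrist_torque'])
i=cv2.imread('pics/w25.png')
cv2.imwrite('pics/w25b.png',cv2.convertScaleAbs(cv2.resize(i,(800,600),interpolation=cv2.INTER_CUBIC),alpha=1.5))
i=snap('top','t25')['color'][80:240,80:200,::-1];cv2.imwrite('pics/t25c.png',cv2.convertScaleAbs(cv2.resize(i,None,fx=3.7,fy=3.7,interpolation=cv2.INTER_CUBIC),alpha=1.5))
```

```text
[570.68481008  82.87738888  -5.76876651] [-2.68592378  0.51196997  1.56555755] [-0.12741797  1.0581168  -0.03560961]
```

View pics/w25b.png

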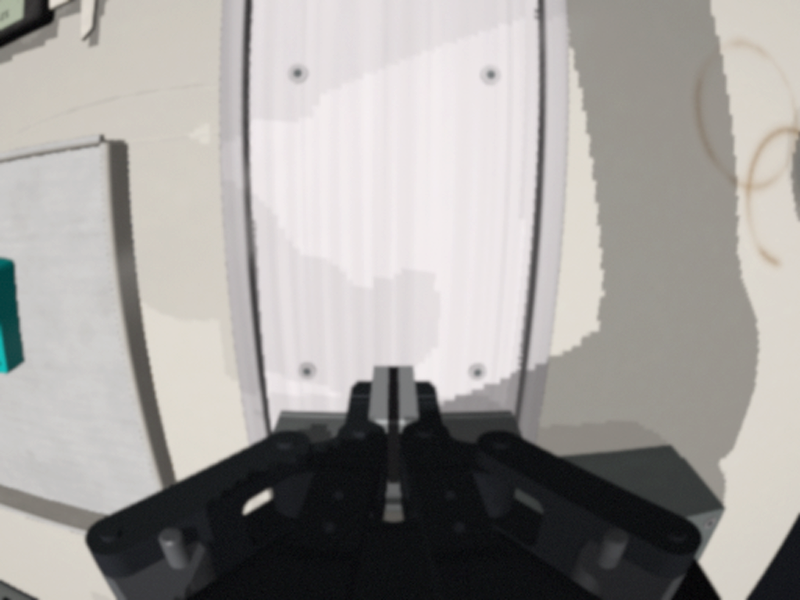

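View pics/t25c.png

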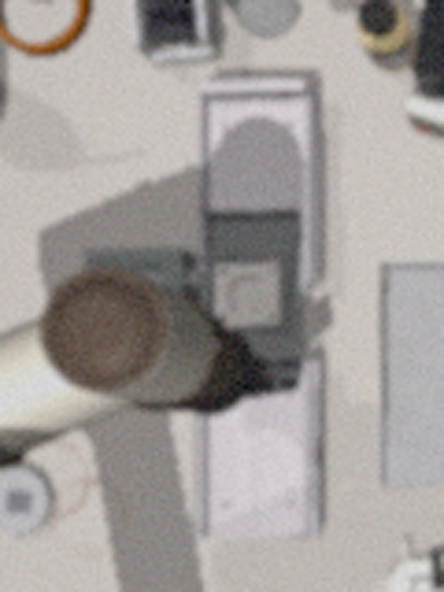

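Request:
{"fn": "apply_moves", "kwargs": {
  "plan": [1, 0.002, 0, 0, 0, 1, 0.004, 0.0001, 0, 0, 1, 0.006, 0.0001, 0, 0, 1, 0.008, 0.0002, 0, 0, 1, 0.01, 0.0002, 0, 0, 1, 0.012, 0.0003, 0, 0, 1, 0.014, 0.0003, 0, 0, 1, 0.016, 0.0004, 0, 0]
}}

```text
clock: 21.78
position: [587.0, 83.5, -6.1]
ee_rot: [-0.011, 1.0, -0.0, -0.0]
contact_force: [-4.3, -0.4, 1.3]
gripper_width: 0.2
```

Request:
{"fn": "apply_moves", "kwargs": {
  "plan": [1, 0.002, 0, 0, 0, 1, 0.004, 0.0001, 0, 0, 1, 0.006, 0.0001, 0, 0, 1, 0.008, 0.0002, 0, 0, 1, 0.01, 0.0002, 0, 0, 1, 0.012, 0.0003, 0, 0, 1, 0.014, 0.0003, 0, 0, 1, 0.016, 0.0004, 0, 0]
}}

```text
clock: 22.45
position: [602.9, 83.9, -5.9]
ee_rot: [-0.011, 1.0, -0.0, -0.001]
contact_force: [-6.7, 0.9, 3.8]
gripper_width: -0.5
```

Request:
{"fn": "apply_moves", "kwargs": {
  "plan": [1, 0.002, 0, 0, 0, 1, 0.004, 0.0001, 0, 0, 1, 0.006, 0.0001, 0, 0, 1, 0.008, 0.0002, 0, 0, 1, 0.01, 0.0002, 0, 0, 1, 0.012, 0.0003, 0, 0, 1, 0.014, 0.0003, 0, 0, 1, 0.016, 0.0004, 0, 0]
}}

```text
clock: 23.12
position: [618.9, 84.3, -5.8]
ee_rot: [-0.011, 1.0, -0.0, -0.001]
contact_force: [-6.8, 0.1, 3.9]
gripper_width: -0.1
```

Run:
```python
from h import *
d=wsnap('w26');s=arm.read_state();print(d['pos'],s['contact_force'],s['wrist_torque'])
i=cv2.imread('pics/w26.png')
cv2.imwrite('pics/w26b.png',cv2.convertScaleAbs(cv2.resize(i,(800,600),interpolation=cv2.INTER_CUBIC),alpha=1.5))
i=snap('top','t26')['color'][80:240,80:200,::-1];cv2.imwrite('pics/t26c.png',cv2.convertScaleAbs(cv2.resize(i,None,fx=3.7,fy=3.7,interpolation=cv2.INTER_CUBIC),alpha=1.5))
```

```text
[618.86240042  84.27495749  -5.78240737] [-4.22348871 -0.4419916   1.87410032] [-0.18289644  1.23480388  0.01161752]
```

View pics/w26b.png

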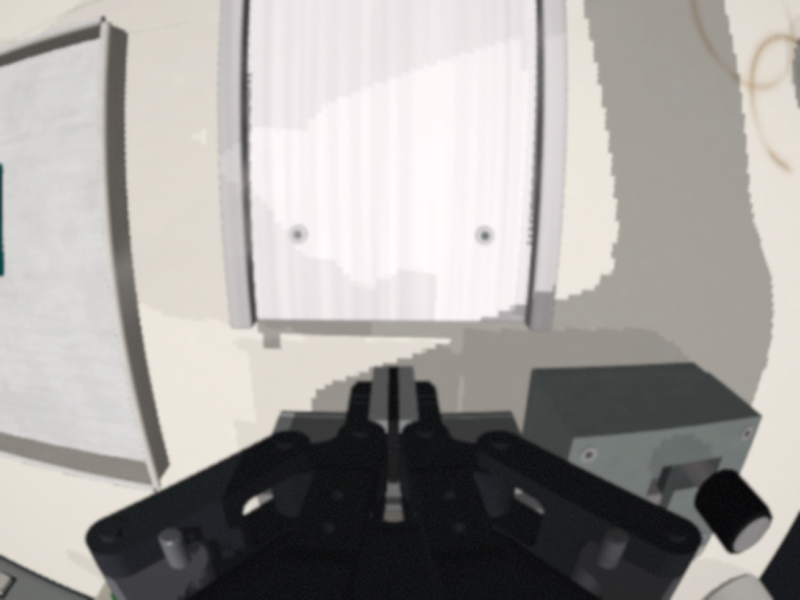

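View pics/t26c.png

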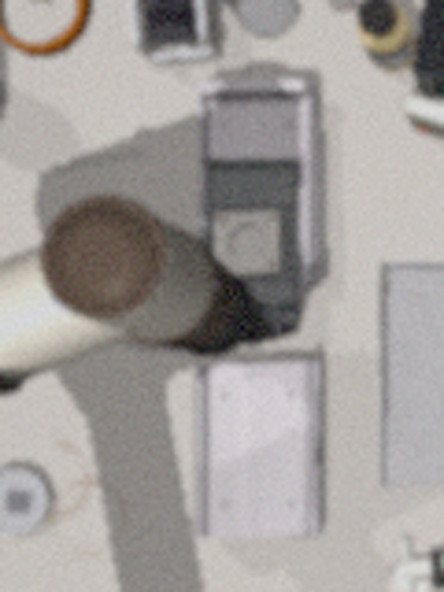

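Run:
```python
from h import *
d=load('t26')
for u,v in[(100,255),(100,210),(100,300),(60,255),(140,255),(150,290),(180,300),(20,300)]:
  print(u,v,w(d,80+u/3.7,80+v/3.7).round(0))
d=load('s24')
```

```text
100 255 [617.  82. 393.]
100 210 [647.  84. 391.]
100 300 [589.  85. 385.]
60 255 [617. 108. 393.]
140 255 [616.  56. 394.]
150 290 [595.  53. 383.]
180 300 [598.  51. 331.]
20 300 [591. 143. 372.]
```

Request:
{"fn": "apply_moves", "kwargs": {
  "plan": [1, 0.003, 0, 0, 0, 1, 0.006, 0.0001, 0, 0, 1, 0.009, 0.0002, 0, 0, 1, 0.012, 0.0002, 0, 0, 1, 0.015, 0.0003, 0, 0, 1, 0.018, 0.0003, 0, 0, 1, 0.021, 0.0004, 0, 0, 1, 0.024, 0.0004, 0, 0]
}}

```text
clock: 23.88
position: [642.8, 84.7, -5.8]
ee_rot: [-0.012, 1.0, -0.0, -0.001]
contact_force: [-6.3, 0.5, 3.5]
gripper_width: -0.4
```

Request:
{"fn": "apply_moves", "kwargs": {
  "plan": [1, 0.003, 0, 0, 0, 1, 0.006, 0.0001, 0, 0, 1, 0.009, 0.0002, 0, 0, 1, 0.012, 0.0002, 0, 0, 1, 0.015, 0.0003, 0, 0, 1, 0.018, 0.0003, 0, 0, 1, 0.021, 0.0004, 0, 0, 1, 0.024, 0.0004, 0, 0]
}}

```text
clock: 24.55
position: [666.9, 85.1, -5.8]
ee_rot: [-0.012, 1.0, -0.0, -0.001]
contact_force: [-5.7, -0.5, 3.6]
gripper_width: 0.0
```

Request:
{"fn": "apply_moves", "kwargs": {
  "plan": [1, 0.002, 0, 0, 0, 1, 0.004, 0.0001, 0, 0, 1, 0.006, 0.0001, 0, 0, 1, 0.008, 0.0002, 0, 0, 1, 0.009, 0.0002, 0, 0, 1, 0.01, 0.0002, 0, 0]
}}

```text
clock: 25.05
position: [676.8, 85.3, -5.8]
ee_rot: [-0.012, 1.0, -0.0, -0.001]
contact_force: [-6.3, -0.3, 3.8]
gripper_width: 0.2
```

Request:
{"fn": "apply_moves", "kwargs": {
  "plan": [1, 0.001, 0, 0, 0, 1, 0.002, 0, 0, 0, 1, 0.003, 0, 0, 0, 1, 0.004, 0, 0, 0, 1, 0.005, 0, 0, 0, 1, 0.006, 0, 0, 0]
}}

```text
clock: 25.55
position: [680.8, 85.3, -5.8]
ee_rot: [-0.011, 1.0, -0.0, -0.003]
contact_force: [-12.3, 1.5, 8.3]
gripper_width: 0.0
```

Request:
{"fn": "apply_moves", "kwargs": {
  "plan": [1, 0.001, 0, 0, 0, 1, 0.002, 0, 0, 0, 1, 0.003, 0, 0, 0, 1, 0.003, 0, 0, 0]
}}

```text
clock: 25.88
position: [680.5, 85.2, -5.7]
ee_rot: [-0.011, 1.0, -0.001, -0.006]
contact_force: [-17.6, 2.6, 11.6]
gripper_width: -0.2
```

Run:
```python
from h import *
d=wsnap('w27');s=arm.read_state();print(d['pos'],s['contact_force'],s['wrist_torque'])
i=snap('top','t27')['color'][80:240,80:200,::-1];cv2.imwrite('pics/t27c.png',cv2.convertScaleAbs(cv2.resize(i,None,fx=3.7,fy=3.7,interpolation=cv2.INTER_CUBIC),alpha=1.5))
```

```text
[680.54655693  85.20177464  -5.74330586] [-16.74723478   1.77173444  11.01205269] [ 6.22822071e-01  4.87599780e+00 -4.04668556e-04]
```

View pics/t27c.png

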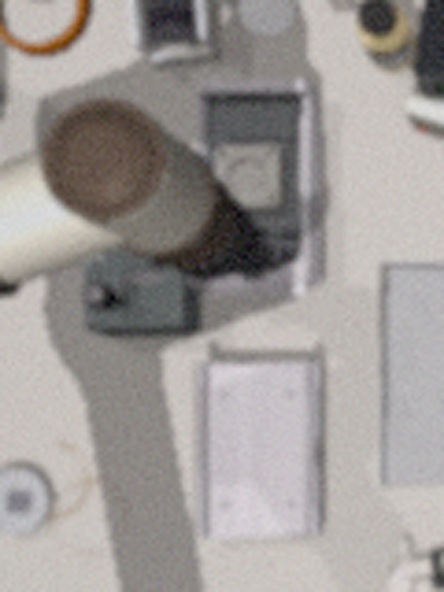

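Request:
{"fn": "apply_moves", "kwargs": {
  "plan": [1, -0.004, 0, 0, 0, 1, -0.008, 0, 0, 0, 1, -0.02, 0, 0, 0, 1, -0.035, 0, 0, 0, 1, -0.035, 0, 0.03, 0, 1, -0.035, 0, 0.07, 0, 1, -0.035, 0, 0.11, 0, 1, -0.035, 0, 0.14, 0]
}}

```text
clock: 26.65
position: [654.7, 86.1, 138.6]
ee_rot: [-0.012, 1.0, 0.001, 0.005]
contact_force: [1.9, -0.3, 0.5]
gripper_width: 0.2
```

Request:
{"fn": "apply_moves", "kwargs": {
  "plan": [-0.2, 0.03, 0.02, 0.01, 0, -0.2, 0.06, 0.04, 0.02, 0, -0.2, 0.07, 0.06, 0.02, 0, -0.2, 0.07, 0.06, 0.02, 0, -0.2, 0.07, 0.06, 0.02, 0]
}}

```text
clock: 27.07
position: [722.9, 146.8, 153.5]
ee_rot: [-0.012, 1.0, 0.0, 0.001]
contact_force: [-0.2, -0.1, -1.0]
gripper_width: 51.3
```

Run:
```python
from h import *
d=wsnap('w28');s=arm.read_state();print(d['pos'],s['contact_force'],s['wrist_torque'])
i=cv2.imread('pics/w28.png')
cv2.imwrite('pics/w28b.png',cv2.convertScaleAbs(cv2.resize(i,(800,600),interpolation=cv2.INTER_CUBIC),alpha=1.5))
```

```text
[722.85591559 146.83103343 153.48312943] [-0.92613497 -0.6639444  -0.5001783 ] [-0.04179475  0.04641635  0.03219116]
```

View pics/w28b.png

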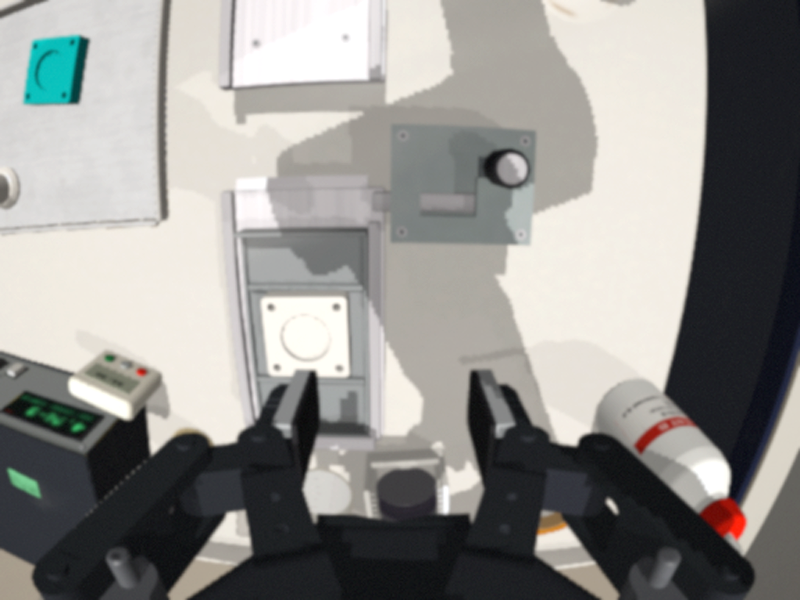

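Request:
{"fn": "apply_moves", "kwargs": {
  "plan": [-0.4, -0.03, 0.025, 0, 0, -0.4, -0.06, 0.05, -0.01, 0, -0.4, -0.076, 0.062, -0.03, 0, -0.4, -0.076, 0.062, -0.05, 0, -0.4, -0.076, 0.062, -0.05, 0, -0.4, -0.076, 0.062, -0.05, 0]
}}

```text
clock: 27.62
position: [644.9, 206.6, 103.7]
ee_rot: [-0.012, 1.0, -0.001, -0.0]
contact_force: [0.2, 0.0, 0.5]
gripper_width: 60.1
```

Run:
```python
from h import *
d=wsnap('w29');s=arm.read_state();print(d['pos'])
i=cv2.imread('pics/w29.png')
cv2.imwrite('pics/w29c.png',cv2.convertScaleAbs(cv2.resize(i[130:290,130:370],None,fx=3.3,fy=3.3,interpolation=cv2.INTER_CUBIC),alpha=1.5))
```

```text
[644.90248836 206.60136107 103.7484639 ]
```

View pics/w29c.png

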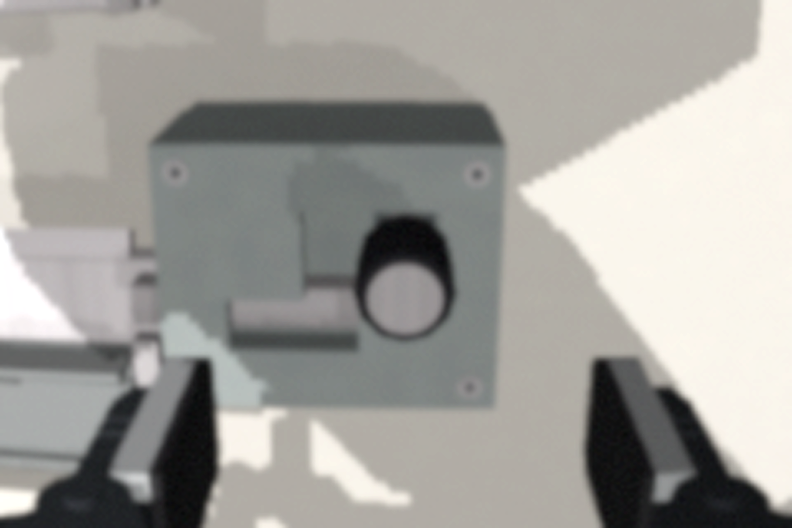

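Request:
{"fn": "apply_moves", "kwargs": {
  "plan": [-0.4, 0.001, 0.001, -0.02, 0, -0.4, 0.001, 0.001, -0.05, 0, -0.4, 0.001, 0.001, -0.07, 0, -0.4, 0.001, 0.001, -0.081, 0, -0.4, 0.001, 0.001, -0.083, 0, -0.4, 0.001, 0.001, -0.083, 0]
}}

```text
clock: 28.17
position: [647.3, 208.1, 21.6]
ee_rot: [-0.011, 1.0, -0.0, 0.001]
contact_force: [-0.1, 0.5, 0.9]
gripper_width: 60.0
```

Request:
{"fn": "apply_moves", "kwargs": {
  "plan": [0.4, 0, 0, 0, 0, 1, 0, 0, 0, 0, 1, 0, 0, 0, 0, 1, 0, 0, 0, 0, 1, 0, 0, 0, 0, 1, 0, 0, 0, 0, 1, 0, 0, 0, 0]
}}

```text
clock: 28.75
position: [647.2, 208.7, 22.9]
ee_rot: [-0.012, 1.0, 0.0, 0.001]
contact_force: [-0.8, -0.9, 6.0]
gripper_width: 20.7
```

Request:
{"fn": "apply_moves", "kwargs": {
  "plan": [1, 0, -0.004, 0, 0, 1, 0.0001, -0.008, 0, 0, 1, 0.0002, -0.012, 0, 0, 1, 0.0003, -0.016, 0, 0, 1, 0.0003, -0.019, 0, 0, 1, 0.0003, -0.019, 0, 0, 1, 0.0003, -0.019, 0, 0]
}}

```text
clock: 29.33
position: [647.8, 189.9, 22.9]
ee_rot: [-0.012, 1.0, 0.0, 0.002]
contact_force: [0.7, -1.5, 5.5]
gripper_width: 20.6
```

Run:
```python
from h import *
d=wsnap('w30');s=arm.read_state();print(d['pos'],s['contact_force'])
i=cv2.imread('pics/w30.png')
cv2.imwrite('pics/w30c.png',cv2.convertScaleAbs(cv2.resize(i[110:290,130:370],None,fx=3.3,fy=3.3,interpolation=cv2.INTER_CUBIC),alpha=1.5))
```

```text
[647.78819919 189.85310484  22.92354361] [-0.61323728 -1.39190823  5.22098985]
```

View pics/w30c.png

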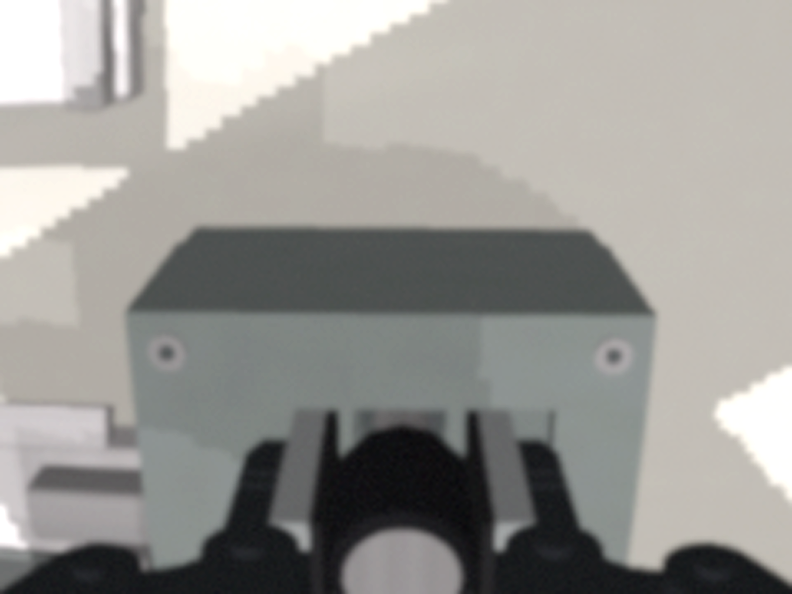

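Request:
{"fn": "apply_moves", "kwargs": {
  "plan": [1, 0.003, 0.0001, 0, 0, 1, 0.007, 0.0001, 0, 0, 1, 0.011, 0.0002, 0, 0, 1, 0.015, 0.0003, 0, 0, 1, 0.019, 0.0004, 0, 0, 1, 0.023, 0.0005, 0, 0, 1, 0.024, 0.0005, 0, 0, 1, 0.024, 0.0005, 0, 0]
}}

```text
clock: 30.05
position: [671.3, 190.2, 22.9]
ee_rot: [-0.012, 1.0, 0.0, 0.001]
contact_force: [-1.5, -0.2, 6.6]
gripper_width: 20.5
```

Request:
{"fn": "apply_moves", "kwargs": {
  "plan": [1, 0, -0.004, 0, 0, 1, 0.0001, -0.008, 0, 0, 1, 0.0002, -0.012, 0, 0, 1, 0.0003, -0.016, 0, 0, 1, 0.0004, -0.019, 0, 0, 1, 0.0004, -0.021, 0, 0, 1, 0.0004, -0.022, 0, 0, 1, 0.0004, -0.022, 0, 0]
}}

```text
clock: 30.72
position: [671.7, 169.1, 22.9]
ee_rot: [-0.012, 1.0, 0.001, 0.001]
contact_force: [-1.7, 0.7, 6.2]
gripper_width: 20.4
```

Request:
{"fn": "apply_moves", "kwargs": {
  "plan": [1, 0, -0.001, 0, 0, 1, 0, -0.002, 0, 0, 1, 0, -0.002, 0, 0]
}}

```text
clock: 30.97
position: [671.8, 169.0, 22.9]
ee_rot: [-0.012, 1.0, 0.002, 0.002]
contact_force: [-1.8, 6.0, 5.8]
gripper_width: 20.2
```

Request:
{"fn": "apply_moves", "kwargs": {
  "plan": [1, 0, 0.002, 0, 0, -0.3, 0, 0.002, 0, 0, -0.3, 0, 0.002, 0, 0, -0.3, 0, 0.002, 0, 0, -0.3, 0, 0.002, 0.03, 0, -0.3, 0, 0.002, 0.07, 0, -0.3, 0, 0.002, 0.11, 0, -0.3, 0, 0.002, 0.13, 0]
}}

```text
clock: 31.63
position: [673.1, 168.2, 156.5]
ee_rot: [-0.012, 1.0, 0.001, 0.004]
contact_force: [-0.1, 0.4, 3.0]
gripper_width: 55.9
```

Request:
{"fn": "apply_moves", "kwargs": {
  "plan": [-0.3, 0.04, -0.01, 0.01, 0, -0.3, 0.055, -0.022, 0.01, 0, -0.3, 0.055, -0.022, 0.01, 0, -0.3, 0.055, -0.022, 0.01, 0]
}}

```text
clock: 31.97
position: [725.8, 144.9, 159.5]
ee_rot: [-0.011, 1.0, -0.0, -0.001]
contact_force: [-0.8, 0.3, 0.3]
gripper_width: 55.6
```

Run:
```python
from h import *
d=wsnap('w31');s=arm.read_state();print(d['pos'],s['contact_force'],s['wrist_torque'])
i=cv2.imread('pics/w31.png')
cv2.imwrite('pics/w31b.png',cv2.convertScaleAbs(cv2.resize(i,(800,600),interpolation=cv2.INTER_CUBIC),alpha=1.5))
cv2.imwrite('pics/w31c.png',cv2.convertScaleAbs(cv2.resize(i[60:200,130:360],None,fx=3.4,fy=4,interpolation=cv2.INTER_CUBIC),alpha=1.5))
```

```text
[725.76814548 144.89601552 159.45287852] [-0.64932395 -0.16083975  0.41691203] [-0.00406814  0.01197082  0.02584158]
```

View pics/w31c.png

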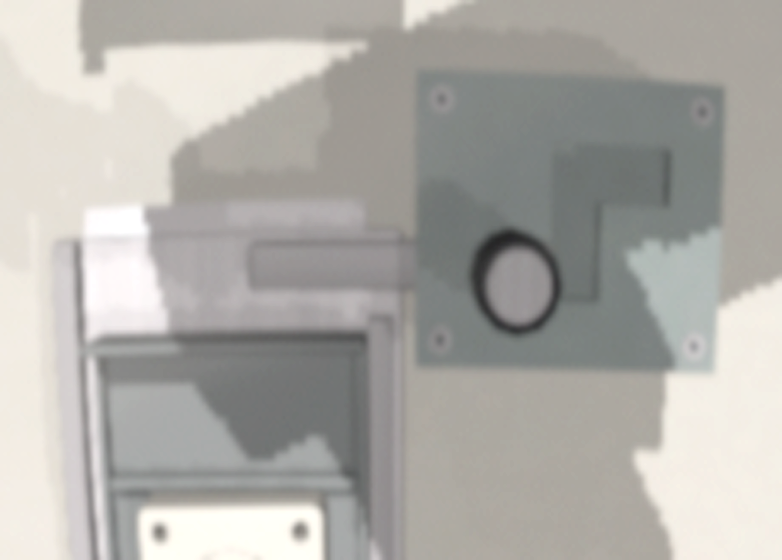

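View pics/w31b.png

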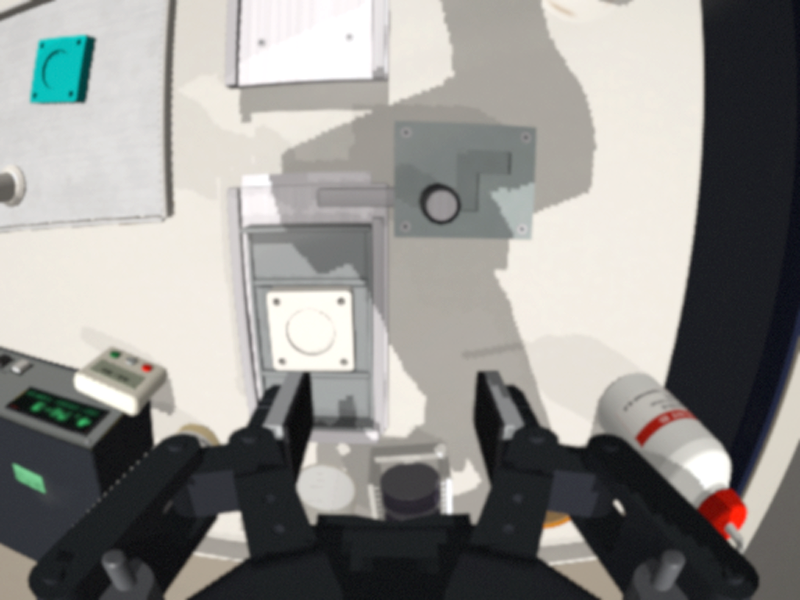

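Run:
```python
from h import *
d=dict(load('w31'))
def p(n,u,v,z): print(n,ww(d,130+(u+.5)/3.4-.5,60+(v+.5)/4-.5,z).round(1),ww(d,130+u/3.4,60+v/4).round(1))
p('knob',519,284,94);p('tip',250,262,45);p('rear wall L',92,340,52);p('rear wall R',368,338,52);p('rear mid',230,340,52);p('rear rib in',230,490,39)
for u,v in[(416,70),(725,88),(714,372),(416,366)]:p('house',u,v,56)
i=snap('top','t31')['color'][:,:,::-1];cv2.imwrite('pics/t31c.png',cv2.convertScaleAbs(cv2.resize(i[60:260,60:320],None,fx=3,fy=3,interpolation=cv2.INTER_CUBIC),alpha=1.5))
```

```text
knob [671.6 169.7  94. ] [671.9 170.   94.3]
tip [672.   95.7  45. ] [672.4  96.   44.6]
rear wall L [690.6  48.4  52. ] [692.1  46.3  44.3]
rear wall R [690.  131.1  52. ] [692.1 131.   39.6]
rear mid [690.8  90.8  52. ] [691.1  91.2  52.4]
rear rib in [733.1  87.5  39. ] [733.4  88.   39.4]
house [624.5 143.6  56. ] [620.3 144.    0.7]
house [623.5 231.7  56. ] [619.3 248.9   2. ]
house [694.5 232.8  56. ] [694.8 233.1  56.4]
house [696.  145.1  56. ] [705.7 145.8   0.8]
```

View pics/t31c.png

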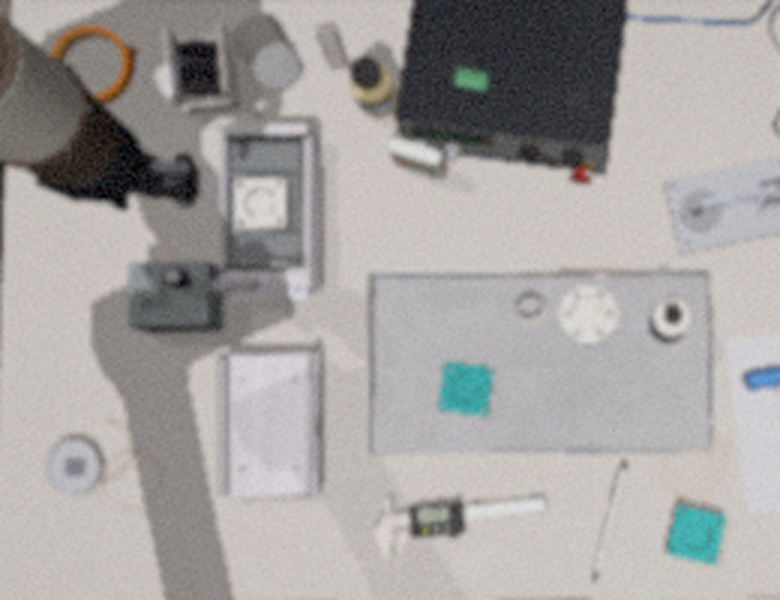

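Run:
```python
from bench import arm
print(arm.job_done()); s=arm.read_state(); print(s['clock'],s['contact_force'])
```

```text
the job is handed in; nothing more can be done
None
the job is handed in; nothing more can be done
```

The job is done and handed in at about 32 s; no verdict was given. The grey block is in the tray's middle bay. I drew the bolt, slid the tray across the gap to the end stop, brought the bolt back home and let go.

**Last checks:**
- **Tray:** the rear end is at dock x ≈ 33 mm (34 expected). It stopped moving there as I pushed harder, up to 18 N. The block is still in its bay.
- **Bolt:** the lever ran between hard stops 39.8 mm apart (40 expected). It now rests at its home end, with the bolt across the lane behind the tray.
- **Other parts:** they look unmoved in the last top view, and the gripper touches nothing.

**What went wrong or disagreed:**
- **First grasp missed:** the gripper closed above the block. The wrist and scene cameras put the real fingertips about 42 mm above the reported TCP, so I corrected for that from then on.
- **Fingertips brushed the deck:** this happened as I started to push the tray, with up to 14 N upwards. I raised them 4 mm.
- **Tray caught briefly:** it held for a moment while crossing, at about 16 N and probably at the dock entrance. It then jumped free and caught up faster than the slow push I intended. I saw no sag or tilt in the pictures, but none was taken during the catch itself.

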